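Load the two-layer oven carrier with form tubes, tray and ring moulds

ROBOT

A 6-joint arm with a two-finger parallel gripper is mounted at the origin on the work surface. World frame = base frame: x ahead of the robot, y to its left, z up, the work surface at z = 0. Lengths are in m, angles in rad, forces in N, time in s.
With the tool pointing down it reaches from about 0.275 to 0.875 m from the base axis. Payload 12.5 kg.
Tool frame: the origin (TCP) lies midway between the tips of the shut fingers; the grasp point (between the pads) lies 19 mm behind it; z points along the fingers, y is the line along which they close (so a half turn about z gives the same grasp; the last joint's range is limited). The gripper opens to 85 mm and grips with 20 to 120 N. Pads are 22 mm wide; open, the fingers measure 114 mm over their backs; the gripper's body (76 mm by 85 mm) begins 54 mm behind the grasp point. The pads swing forward as they close: fully open they stand 13 mm farther back than shut.
Start: joints at [-1.395, 0.351, 1.652, -0, 1.139, -0.085], TCP at [0.142, -0.531, 0.231] pointing down, gripper open.
Joint ranges: [-2.75, 2.75], [-0.79, 2.1], [0.01, 2.65], [-1.57, 4.71], [0.07, 3.14], [-2.87, 2.87]. Speed limits (rad/s): [2.22, 2.22, 2.79, 3.14, 3.14, 3.14].

INTERFACE

Orientations are given as a unit quaternion [x, y, z, w].
In Python, from cell import bot gives the robot as it stands. The module is installed in compiled form; this text tells all that it offers.
- The arm moves only by the tool apply_moves, never from a script. Its arguments are lists of equal length, an entry for each row: "slide": the shift along the tool's x, y, z each as a share of 30 mm, from -1 to 1, a list of three; "dr": the turn, a rotation vector about the tool's x, y, z each as a share of 0.1 rad, from -1 to 1, a list of three; "hand": the closure, from -1 (fully open) to 1 (shut). In form: {"slide": [[x, y, z], ...], "dr": [[wx, wy, wz], ...], "hand": [hand, ...]}. A call has 1 to 12 rows; each row shifts and turns the commanded pose from where the row before left it, along the tool's axes as they then stand; what a row does not reach is not made up. A row lasts 1/12 s, in which the tool goes at most 41.7 mm and 7.16 degrees, less where a joint would pass 70% of its speed; a pose out of reach is approached as far as the arm can. A call with a number of a shift or a turn outside -1 to 1 is refused whole. A call with a gripper value outside its range is refused whole. The fingers move at their own pace and stop on an object; "grip_force" is the grip in N (left out, the last holds). Time passes only in rows, so rows that do not move let the fingers close. It gives the time, the measured TCP pose, the force, the opening and the grip force at its end, in the units of the state.
- bot.read_state(): the state, without advancing time (a new reading comes with each control period).
- bot.get_image(name): name is "scene" or "side" or "wrist"; returns the picture (384x512x3 uint8, red, green, blue); there is no depth.
- bot.get_calibration(name): a dict with "fov_y" (degrees; the focal length in pixels is half the picture's height over the tangent of half this angle, whatever the lens; pixels are square), "cx", "cy" (the principal point, pixels), "dist" ([k1, k2, p1, p2, k3] as OpenCV has them; the pictures are not rectified), "rvec" (rotation vector, rad) and "tvec" (3), from world to camera coordinates, as OpenCV has them. Camera axes: x right, y down, z forward; pixel columns grow to the right and rows downward; lengths in m; the calibration is good to about 2 mm. A picture is of the moment at which its call begins: read the wrist's pose just before it. get_calibration takes no time and is no camera call; for the wrist camera it gives the pose at the moment of the call.
- bot.finish_job(): hands the job in; it is judged then, once.
The state is a dict: "time": time; "joint_pos": joint angles; "joint_vel": joint speeds; "joint_efforts": joint torques, N m; "tcp_pos": TCP position; "tcp_rot": TCP orientation; "ft_force": force on the tool from outside, world axes, zero at the start; "wrist_torque": the same for the moment, N m; "width": finger opening in m; "grip_force": force on a finger pad.
Only numpy, scipy, OpenCV 4.12 (cv2) and the standard library are available. Lean on these libraries where they do the work, as an engineer would, in place of code of your own. Each camera call takes 0.05 s, during which the arm holds its last target. There are 200 camera calls.

TASK

Load the oven carrier: take every form tube out of the draining rack and slide each over its own pin on the carrier, right down to the deck. Then, with the tubes in, lower the empty black tray over the centre spindle by its hub until it lies flat on both side rails, square between the lips, and after that slide every ring mould that stands on the bench over its own pin on the tray, down flat. Any free pin will do; leave the brush and the spatula where they are.

Things in the scene. Friction and masses are not known exactly. Their poses are not given: they have to be found in the camera images.
- carrier: Fixed steel oven carrier: deck 160 x 240 x 12 mm (its x, y, z), origin at the centre of its underside. Centre spindle 16 mm across, round-nosed, top 118 mm above the bench; four pins. Rails along both short sides (y = +-93 to +-115 mm), 92 mm above the bench, carry the tray; lips outside them (inner faces y = +-115 mm) rise 8 mm more.
- rail_seat (a point): Point on the spindle's axis at the height of the rails' upper faces, 92 mm above the bench: the tray's origin belongs here. Axes as the carrier's.
- tray: Loose flat black tray, 140 x 220 x 5 mm (its x, y, z), 0.35 kg; origin at the centre of its underside, z up. Central square upright hub to grip, 32 x 32 mm, top 55 mm above the underside, with a 20 mm square hole right through for the spindle. Four short pins on top. Starts flat on the bench left or right of the carrier, the rack on the other side.
- rack: White draining rack fixed to the bench, 120 x 120 x 40 mm, origin at the centre of its underside; four square holes 31 mm wide, 26 mm deep, centred at its x, y = +-33 mm. The tubes stand in them.
- deck_pin0 (a point): Foot of a carrier pin, on its axis at the deck's upper face (12 mm above the bench); the pin is 16 mm in diameter, its rounded top 42 mm above this point. Pins at carrier x = +-45, y = +-58 mm.
- deck_pin1 (a point): Foot of a carrier pin, on its axis at the deck's upper face (12 mm above the bench); the pin is 16 mm in diameter, its rounded top 42 mm above this point. Pins at carrier x = +-45, y = +-58 mm.
- deck_pin2 (a point): Foot of a carrier pin, on its axis at the deck's upper face (12 mm above the bench); the pin is 16 mm in diameter, its rounded top 42 mm above this point. Pins at carrier x = +-45, y = +-58 mm.
- deck_pin3 (a point): Foot of a carrier pin, on its axis at the deck's upper face (12 mm above the bench); the pin is 16 mm in diameter, its rounded top 42 mm above this point. Pins at carrier x = +-45, y = +-58 mm.
- tray_pin0 (a point): Foot of a tray pin, on its axis at the tray's upper face (5 mm above its underside); the pin is 16 mm in diameter, its rounded top 22 mm above this point. Pins at tray x = +-42, y = +-70 mm.
- tray_pin1 (a point): Foot of a tray pin, on its axis at the tray's upper face (5 mm above its underside); the pin is 16 mm in diameter, its rounded top 22 mm above this point. Pins at tray x = +-42, y = +-70 mm.
- tray_pin2 (a point): Foot of a tray pin, on its axis at the tray's upper face (5 mm above its underside); the pin is 16 mm in diameter, its rounded top 22 mm above this point. Pins at tray x = +-42, y = +-70 mm.
- tray_pin3 (a point): Foot of a tray pin, on its axis at the tray's upper face (5 mm above its underside); the pin is 16 mm in diameter, its rounded top 22 mm above this point. Pins at tray x = +-42, y = +-70 mm.
- tube0: Dark steel pastry form tube, open at both ends: 28 mm outside, 20 mm bore, 66 mm long, upright in a hole of the rack (40 mm stand out). Origin at the centre of its lower end, z up along the bore. Two to four tubes are there.
- tube1: Dark steel pastry form tube, open at both ends: 28 mm outside, 20 mm bore, 66 mm long, upright in a hole of the rack (40 mm stand out). Origin at the centre of its lower end, z up along the bore. Two to four tubes are there.
- tube2: Dark steel pastry form tube, open at both ends: 28 mm outside, 20 mm bore, 66 mm long, upright in a hole of the rack (40 mm stand out). Origin at the centre of its lower end, z up along the bore. Two to four tubes are there.
- tube3: Dark steel pastry form tube, open at both ends: 28 mm outside, 20 mm bore, 66 mm long, upright in a hole of the rack (40 mm stand out). Origin at the centre of its lower end, z up along the bore. Two to four tubes are there.
- mould0: Squat steel ring mould: 46 mm outside, 20 mm bore, 30 mm high, standing flat on the bench. Origin at the centre of its underside, z up. Three or four are there.
- mould1: Squat steel ring mould: 46 mm outside, 20 mm bore, 30 mm high, standing flat on the bench. Origin at the centre of its underside, z up. Three or four are there.
- mould2: Squat steel ring mould: 46 mm outside, 20 mm bore, 30 mm high, standing flat on the bench. Origin at the centre of its underside, z up. Three or four are there.
- mould3: Squat steel ring mould: 46 mm outside, 20 mm bore, 30 mm high, standing flat on the bench. Origin at the centre of its underside, z up. Three or four are there.
- brush: pastry brush with wooden handle, 170 mm long, lying on the bench; bystander (origin: centre of its underside)
- spatula: spatula, 190 mm long, lying; bystander (origin: centre of its underside)
Things that resemble listed ones, but are neither listed nor needed, are in the scene too. What is shaped like the mould0 but red is not meant.

How it is judged:
By the outcome, as a careful person would: the job done as asked, in the order asked, and still so for the second after the job is handed in, with the robot touching nothing.
Of tube0, tube1, tube2, tube3 only 2 to 4 are there at a start; the rules pass over those that are not, and their reading is None.
Of mould0, mould1, mould2, mould3 only 3 to 4 are there at a start; the rules pass over those that are not, and their reading is None.
At some moment in a run one of tray, mould0, mould1, mould2, mould3 may be knocked a few centimetres aside while the robot is not near it.
It also fails if it takes over 210 s, if anything falls off the work surface, if the arm or the gripper's body presses on something with over 40 N, if the wrist force passes 120 N, or if a joint passes its speed limit or range.

## Working session

There is one attempt and no reset: what is moved stays moved. The work goes in short steps, Python scripts to look and compute and a tool call to move; the robot and the scene stay as the last step left them, time stands still between calls to the robot, and variables do not carry over. Pictures are saved under pics/ and viewed, at most 14 in all, crops included, and the job is handed in when it is done.

Besides the shell and the picture viewer there is one more tool, called after "Request:" by a JSON object that holds its "name" and its "arguments". apply_moves: Moves the arm, as the interface text tells. Shift numbers are shares of 30 mm and turn numbers shares of 0.1 rad, none past 1 either way. Its arguments: {"type":"object","properties":{"slide":{"type":"array","items":{"type":"array","items":{"type":"number","minimum":-1,"maximum":1}}},"dr":{"type":"array","items":{"type":"array","items":{"type":"number","minimum":-1,"maximum":1}}},"hand":{"type":"array","items":{"type":"number"}},"grip_force":{"type":"number"}},"required":["slide","dr","hand"]}

```bash
mkdir -p pics; cat > h.py <<'E'
import numpy as np, cv2
from cell import bot
from scipy.spatial.transform import Rotation as R
def K(c,h=384):
    f=h/2/np.tan(np.radians(c["fov_y"])/2); return np.array([[f,0,c["cx"]],[0,f,c["cy"]],[0,0,1]])
def snap(n,fn):
    c=bot.get_calibration(n); im=bot.get_image(n); cv2.imwrite("pics/"+fn,im[:,:,::-1]); return im,c
def toW(c,uv,z):
    """pixels -> world at height z"""
    uv=np.array(uv,float).reshape(-1,1,2)
    p=cv2.undistortPoints(uv,K(c),np.array(c["dist"]))[:,0]
    Rm=cv2.Rodrigues(np.array(c["rvec"]))[0]; t=np.array(c["tvec"]).ravel()
    o=-Rm.T@t; d=np.c_[p,np.ones(len(p))]@Rm
    z=np.broadcast_to(z,len(p)); s=(z-o[2])/d[:,2]
    return o+d*s[:,None]
def proj(c,P):
    return cv2.projectPoints(np.array(P,float).reshape(-1,3),np.array(c["rvec"]),np.array(c["tvec"]),K(c),np.array(c["dist"]))[0][:,0]
E
python3 - <<'E'
from h import *
s=bot.read_state(); print(s)
ims=[snap(n,n+"0.png") for n in("scene","side")]
for im,c in ims: 
    Rm=cv2.Rodrigues(np.array(c["rvec"]))[0]; print(c,(-Rm.T@np.array(c["tvec"]).ravel()).round(3))
a=[cv2.resize(im,(800,600),interpolation=cv2.INTER_CUBIC) for im,c in ims]
for i in(0,1): cv2.imwrite(f"pics/b{i}.png",a[i][:,:,::-1])
E
```

```text
{'time': 0.0, 'joint_pos': array([-1.39459363e+00,  3.51259532e-01,  1.65244018e+00,  1.74426721e-06,
        1.13910351e+00, -8.45938677e-02]), 'joint_vel': array([ 8.21409730e-04, -9.64853383e-04, -7.65687112e-05,  3.45292217e-04,
        1.79800324e-03,  1.70062505e-04]), 'joint_efforts': array([-7.87525860e-04, -5.06096685e+01, -2.91406149e+01, -1.38154187e-04,
        4.53317509e-03, -1.18561545e-05]), 'tcp_pos': array([ 0.1417862 , -0.53105816,  0.23073955]), 'tcp_rot': array([ 9.91510050e-01,  1.30028668e-01, -2.69237966e-05, -6.04682843e-04]), 'ft_force': array([-0.1506034 ,  0.29934775, -0.21757095]), 'wrist_torque': array([ 0.05381153,  0.05324404, -0.01833608]), 'grip_force': 0.0, 'width': 0.08539610596885346}
{'fov_y': 54.64933134082298, 'cx': 255.10506073857465, 'cy': 186.10777646631794, 'dist': array([-0.08417061,  0.        ,  0.        ,  0.        ,  0.        ]), 'rvec': array([ 0.82137946,  2.59630129, -1.00802085]), 'tvec': array([ 0.41584743, -0.16108535,  1.40553617])} [0.974 0.623 0.916]
{'fov_y': 56.55202198683159, 'cx': 253.53325930179886, 'cy': 195.610413559987, 'dist': array([-0.07643001,  0.        ,  0.        ,  0.        ,  0.        ]), 'rvec': array([ 2.12133703, -0.05273646,  0.05872607]), 'tvec': array([-0.51901066,  0.07757531,  1.14359545])} [ 0.447 -0.963  0.675]
```

View pics/b0.png

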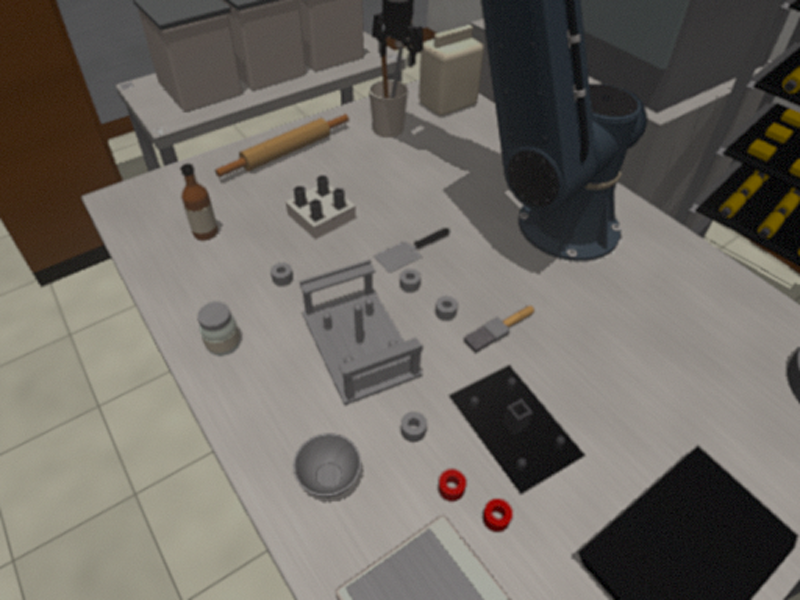

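View pics/b1.png

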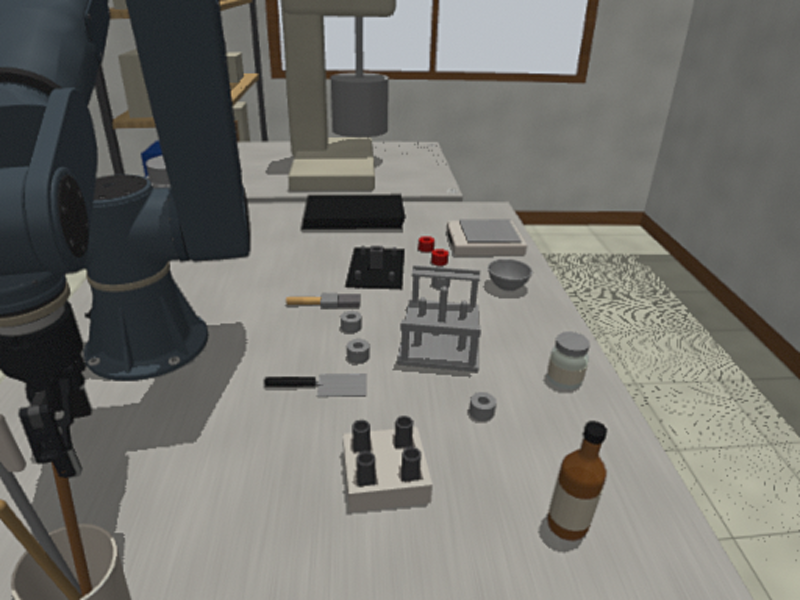

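```bash
cat >> h.py <<'E'
def yaw():
    m=R.from_quat(bot.read_state()["tcp_rot"]).as_matrix(); return m
def go(x,y,z,ax=None):
    """print turn about tool z so tool y axis lies along world angle ax (deg, mod 180), and the shift in shares (after the turn)"""
    s=bot.read_state(); m=R.from_quat(s["tcp_rot"]).as_matrix(); a0=np.degrees(np.arctan2(m[1,1],m[0,1]))
    # level target frame
    t=a0 if ax is None else a0+((ax-a0+90)%180-90)
    ty=np.array([np.cos(np.radians(t)),np.sin(np.radians(t)),0]); tz=np.array([0,0,-1.]); T=np.c_[np.cross(ty,tz),ty,tz]
    rv=R.from_matrix(m.T@T).as_rotvec()/0.1; d=T.T@(np.array([x,y,z])-s["tcp_pos"])/0.03
    print("t%.2f turn"%s["time"],rv.round(2),"shift",d.round(2),"yaxis %.1f->%.1f j6 %.2f"%(a0,t,s["joint_pos"][5]),"w %.4f"%s["width"],s["tcp_pos"].round(4),"F",s["ft_force"].round(1))
E
python3 - <<'E'
from h import *
c=bot.get_calibration("scene"); q=1/1.5625
def w(n,px,z): print(n,toW(c,np.array(px)*q,z).round(3).tolist())
w("moulds",[(282,268),(410,275),(446,302),(414,422)],.03)
w("tubes",[(300,190),(323,182),(339,194),(316,207)],.08)
w("spin",[(358,309)],.118)
w("pins",[(327,318),(369,303)],.054)
w("tray",[(450,398),(510,367),(583,454),(522,491)],.005); w("hub",[(519,409)],.055)
w("railsends",[(301,284),(372,263),(345,377),(420,345)],.1)
d=bot.get_calibration("side")
def w(n,px,z): print(n,toW(d,np.array(px)*q,z).round(3).tolist())
w("moulds",[(482,400),(358,345),(351,317)],.03)
w("tubes",[(361,426),(404,422),(411,453),(366,458)],.08)
w("tray",[(346,287),(404,287),(405,248),(355,248)],.005);w("hub",[(376,248)],.055)
c=bot.get_calibration("wrist");Rm=cv2.Rodrigues(np.array(c["rvec"]))[0];print(c["fov_y"],(-Rm.T@np.array(c["tvec"]).ravel()).round(3),Rm.round(2).tolist())
m=yaw();print(m.round(3))
E
```

```text
moulds [[0.654, -0.232, 0.03], [0.44, -0.059, 0.03], [0.425, 0.045, 0.03], [0.643, 0.231, 0.03]]
tubes [[0.517, -0.39, 0.08], [0.457, -0.386, 0.08], [0.45, -0.326, 0.08], [0.518, -0.314, 0.08]]
spin [[0.622, 0.025, 0.118]]
pins [[0.655, -0.038, 0.054], [0.567, -0.024, 0.054]]
tray [[0.55, 0.218, 0.005], [0.412, 0.23, 0.005], [0.433, 0.439, 0.005], [0.566, 0.426, 0.005]]
hub [[0.49, 0.326, 0.055]]
railsends [[0.67, -0.105, 0.1], [0.525, -0.075, 0.1], [0.714, 0.126, 0.1], [0.569, 0.144, 0.1]]
moulds [[0.655, -0.234, 0.03], [0.44, -0.062, 0.03], [0.425, 0.041, 0.03]]
tubes [[0.444, -0.342, 0.08], [0.51, -0.335, 0.08], [0.515, -0.399, 0.08], [0.451, -0.406, 0.08]]
tray [[0.412, 0.215, 0.005], [0.552, 0.212, 0.005], [0.571, 0.429, 0.005], [0.433, 0.432, 0.005]]
hub [[0.487, 0.327, 0.055]]
61.82044738813166 [ 0.206 -0.513  0.372] [[0.26, -0.97, -0.0], [-0.93, -0.25, 0.26], [-0.25, -0.07, -0.96]]
[[ 0.966  0.258 -0.   ]
 [ 0.258 -0.966  0.001]
 [ 0.    -0.001 -1.   ]]
```

Request:
{"name": "apply_moves", "arguments": {"slide": [[0.5,-0.1,-0.1],[1,-0.2,-0.1],[1,-0.2,-0.1],[1,-0.2,-0.1],[1,-0.2,-0.1],[1,-0.2,-0.1],[1,-0.2,0],[1,-0.2,0],[1,-0.2,0],[1,-0.2,0],[1,-0.2,0],[0.5,-0.1,0]], "dr": [[0,0,0],[0,0,0],[0,0,0],[0,0,0],[0,0,0],[0,0,0],[0,0,0],[0,0,0],[0,0,0],[0,0,0],[0,0,0],[0,0,0]], "hand": [-1,-1,-1,-1,-1,-1,-1,-1,-1,-1,-1,-1]}}

```text
time: 1.1
tcp_pos: [0.446, -0.3807, 0.2489]
tcp_rot: [0.991, 0.131, 0.0, -0.0]
ft_force: [-0.8, -0.0, -0.9]
width: 0.0854
grip_force: 0.0
```

Request:
{"name": "apply_moves", "arguments": {"slide": [[1,0,0],[1,0,0],[0.5,0,0],[0,0,0]], "dr": [[0,0,0],[0,0,0],[0,0,0],[0,0,0]], "hand": [-0.3,-0.3,-0.3,-0.3]}}

```text
time: 1.43
tcp_pos: [0.5184, -0.3619, 0.2485]
tcp_rot: [0.991, 0.131, -0.0, -0.0]
ft_force: [0.5, 0.3, -0.4]
width: 0.0555
grip_force: 0.0
```

```bash
python3 - <<'E'
from h import *
im,c=snap("wrist","w1.png"); cv2.imwrite("pics/w1b.png",cv2.resize(im,(800,600),interpolation=cv2.INTER_CUBIC)[:,:,::-1])
go(0.6,0.0,0.25)
E
```

```text
t1.48 turn [-0.01  0.01  0.  ] shift [  5.81 -10.95  -0.05] yaxis -75.0->-75.0 j6 0.62 w 0.0552 [ 0.5169 -0.3624  0.2485] F [-0.1 -0.5  0.2]
```

View pics/w1b.png

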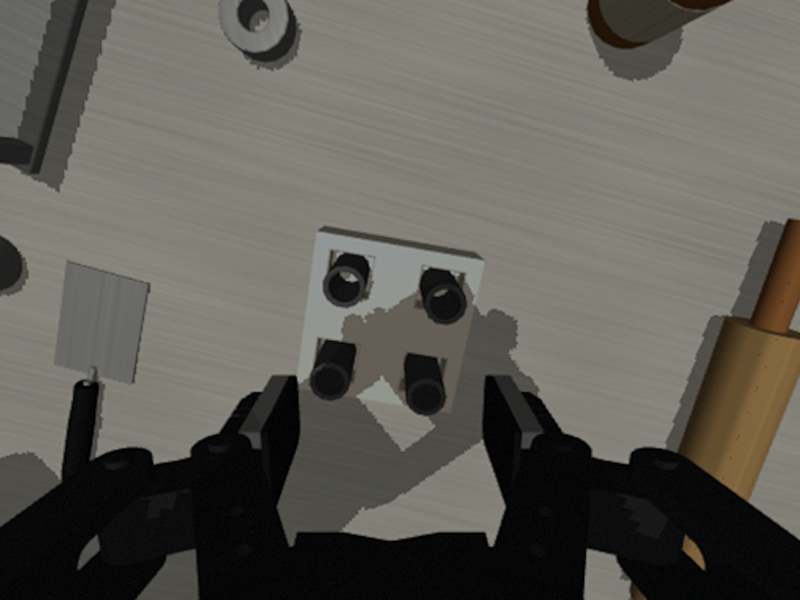

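Wrist view: rack with four tubes, top centres about (348,285), (444,300), (329,377), (426,394); rack's top corners (320,229), (484,261). Now over the carrier.

Request:
{"name": "apply_moves", "arguments": {"slide": [[0.5,-0.9,-0.2],[0.5,-1,-0.2],[0.5,-1,-0.2],[0.5,-1,-0.2],[0.5,-1,-0.2],[0.5,-1,-0.2],[0.5,-1,0],[0.5,-1,0],[0.5,-1,0],[0.5,-1,0],[0.5,-1,0],[0.3,-0.2,0]], "dr": [[0,0,0],[0,0,0],[0,0,0],[0,0,0],[0,0,0],[0,0,0],[0,0,0],[0,0,0],[0,0,0],[0,0,0],[0,0,0],[0,0,0]], "hand": [-0.3,-0.3,-0.3,-0.3,-0.3,-0.3,-0.3,-0.3,-0.3,-0.3,-0.3,-0.3]}}

```text
time: 2.48
tcp_pos: [0.5978, 0.0065, 0.2854]
tcp_rot: [0.991, 0.131, -0.0, -0.0]
ft_force: [-0.0, -0.1, -0.2]
width: 0.0555
grip_force: 0.0
```

Request:
{"name": "apply_moves", "arguments": {"slide": [[0,0,0],[0,0,0]], "dr": [[0,0,0],[0,0,0]], "hand": [-0.3,-0.3]}}

```text
time: 2.65
tcp_pos: [0.598, 0.0026, 0.285]
tcp_rot: [0.991, 0.13, -0.0, 0.0]
ft_force: [1.0, -0.1, -0.7]
width: 0.0555
grip_force: 0.0
```

```bash
python3 - <<'E'
from h import *
im,c=snap("wrist","w2.png"); cv2.imwrite("pics/w2b.png",cv2.resize(im,(800,600),interpolation=cv2.INTER_CUBIC)[:,:,::-1])
import pickle; pickle.dump(c,open("c2.pkl","wb"))
go(0.48,-.37,0.25)
E
```

```text
t2.70 turn [ 0.    0.01 -0.  ] shift [-6.99 10.97  1.17] yaxis -75.1->-75.1 j6 1.24 w 0.0555 [0.5979 0.0021 0.2851] F [ 0.  -0.5 -0.5]
```

View pics/w2b.png

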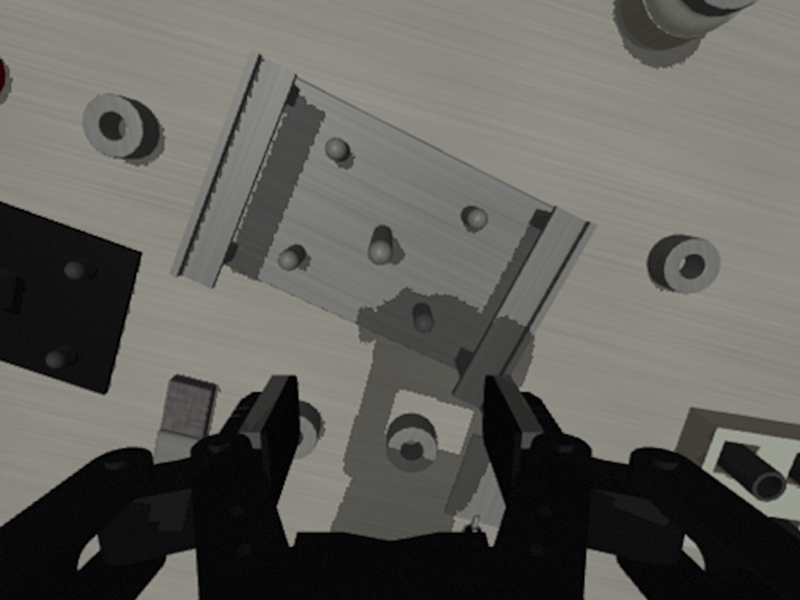

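```bash
cat >> h.py <<'E'
from scipy.optimize import least_squares
def fit(c,P,px,g):
    P=np.array(P,float);px=np.array(px,float)
    def f(p):
        r=R.from_euler('z',p[2]).apply(P)+[p[0],p[1],0]; return (proj(c,r)-px).ravel()
    s=least_squares(f,g); return s.x,s.fun.reshape(-1,2)
E
python3 - <<'E'
from h import *
import pickle; c=pickle.load(open("c2.pkl","rb")); q=.64
P=[(45,-58,46),(45,58,46),(-45,-58,46),(-45,58,46),(0,0,110)]
px=np.array([(476,217),(337,148),(424,318),(292,257),(380,250)])*q
p,e=fit(c,np.array(P)/1e3,px,[.62,.02,-.17]);print("carrier",p.round(4),np.degrees(p[2]),e.round(1).tolist())
print(R.from_euler('z',p[2]).apply(np.array(P)/1e3).round(4)[:,:2]+p[:2].round(4))
print("moulds",toW(c,np.array([(113,127),(690,264),(412,443)])*q,.03).round(4).tolist())
# cam pose at w1: same wrist mount; rebuild from tcp
def camT(c): Rm=cv2.Rodrigues(np.array(c["rvec"]))[0]; return Rm,np.array(c["tvec"]).ravel()
Rm,t=camT(c); d=np.array([.5169,-.3624,.2485])-np.array([.5979,.0021,.2851]); c1=dict(c); c1["tvec"]=t-Rm@d
tp=np.array([(348,285),(444,300),(329,377),(426,394)])*q
print("tubes",toW(c1,tp,.08).round(4).tolist())
p,e=fit(c1,np.array([(33,33,80),(33,-33,80),(-33,33,80),(-33,-33,80)])/1e3,tp,[.48,-.37,.1]);print("rack",p.round(4),np.degrees(p[2]),e.round(1).tolist())
print("rackcorner",toW(c1,np.array([(320,229),(484,261)])*q,.04).round(4).tolist())
E
```

```text
carrier [ 0.6158  0.0148 -0.1829] -10.48149939357238 [[1.3, -0.5], [-0.5, -1.0], [0.4, 1.5], [-2.0, 0.7], [0.6, -0.2]]
[[ 0.6495 -0.0504]
 [ 0.6706  0.0636]
 [ 0.561  -0.034 ]
 [ 0.5821  0.08  ]
 [ 0.6158  0.0148]]
moulds [[0.6415, 0.2294, 0.03], [0.6567, -0.2287, 0.03], [0.4452, -0.0566, 0.03]]
tubes [[0.5087, -0.335, 0.08], [0.515, -0.3965, 0.08], [0.4447, -0.3376, 0.08], [0.4494, -0.4033, 0.08]]
rack [ 0.4794 -0.3682  0.079 ] 4.526859450863094 [[-2.1, -1.5], [1.8, 0.6], [0.1, 0.8], [0.2, 0.4]]
rackcorner [[0.533, -0.3059, 0.04], [0.5409, -0.4226, 0.04]]
```

Four pins at (337,148), (476,217), (292,257), (424,318), spindle (380,250). A sharper crop of the pins before placing.

```bash
python3 - <<'E'
import cv2
im=cv2.imread("pics/w2.png")[80:220,170:330]
cv2.imwrite("pics/w2c.png",cv2.convertScaleAbs(cv2.resize(im,None,fx=4,fy=4,interpolation=cv2.INTER_CUBIC),alpha=1.5))
E
```

```text
(no output)
```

View pics/w2c.png

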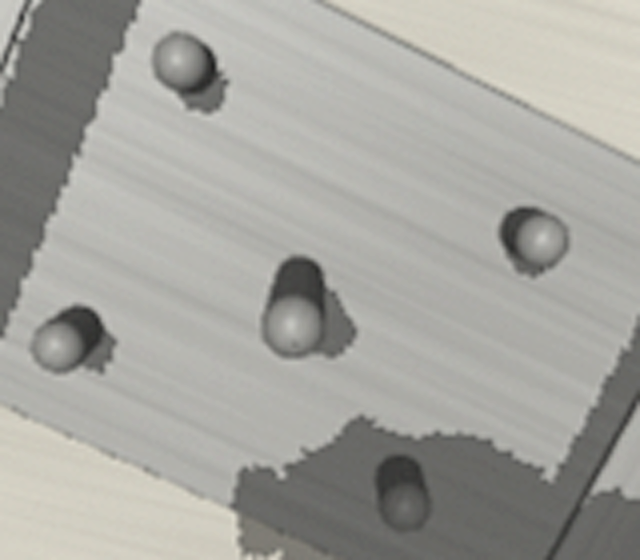

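Dome centres in the crop: (182,60), (543,241), (59,345), (405,505), spindle (293,325).

```bash
python3 - <<'E'
from h import *
import pickle; c=pickle.load(open("c2.pkl","rb"))
P=np.array([(45,-58,46),(45,58,46),(-45,-58,46),(-45,58,46),(0,0,110)])/1e3
px=(np.array([(543,241),(182,60),(405,505),(59,345),(293,325)])+.5)/4-.5+[170,80]
p,e=fit(c,P,px,[.62,.02,-.17]);print("carrier",p.round(4),np.degrees(p[2]),e.round(1).tolist())
print((R.from_euler('z',p[2]).apply(P)[:,:2]+p[:2]).round(4))
go(0.480,-.369,0.25,94.5)
E
```

```text
carrier [ 0.6145  0.0152 -0.1888] -10.818466127584584 [[0.0, -0.1], [-0.2, -0.1], [-0.0, 0.2], [-0.1, -0.1], [0.3, 0.1]]
[[ 0.6478 -0.0502]
 [ 0.6696  0.0637]
 [ 0.5594 -0.0333]
 [ 0.5812  0.0806]
 [ 0.6145  0.0152]]
t2.70 turn [0.   0.01 1.81] shift [-4.89 12.02  1.17] yaxis -75.1->-85.5 j6 1.24 w 0.0555 [0.5979 0.0021 0.2851] F [ 0.  -0.5 -0.5]
```

```bash
python3 - <<'E'
import cv2
im=cv2.imread("pics/w1.png")[140:270,180:320]
cv2.imwrite("pics/w1c.png",cv2.convertScaleAbs(cv2.resize(im,None,fx=4,fy=4,interpolation=cv2.INTER_CUBIC),alpha=2.5,beta=15))
E
```

```text
(no output)
```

View pics/w1c.png

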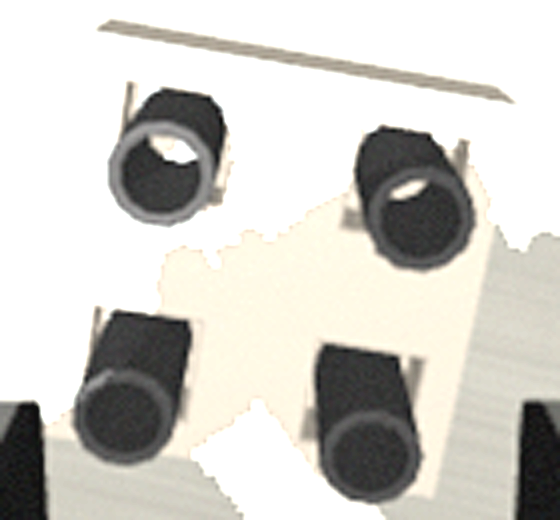

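Tube mouths in the crop: (161,174), (421,218), (124,417), (370,456).

```bash
python3 - <<'E'
from h import *
import pickle; c=pickle.load(open("c2.pkl","rb"))
Rm=cv2.Rodrigues(np.array(c["rvec"]))[0]; t=np.array(c["tvec"]).ravel()
d=np.array([.5169,-.3624,.2485])-np.array([.5979,.0021,.2851]); c1=dict(c); c1["tvec"]=t-Rm@d
tp=(np.array([(161,174),(421,218),(124,417),(370,456)])+.5)/4-.5+[180,140]
print("tubes",toW(c1,tp,.08).round(4).tolist())
p,e=fit(c1,np.array([(33,33,80),(33,-33,80),(-33,33,80),(-33,-33,80)])/1e3,tp,[.48,-.37,.1]);print("rack",p.round(4),np.degrees(p[2]),e.round(1).tolist())
go(.5095,-.335,0.25,95.5)
E
```

```text
tubes [[0.5073, -0.3325, 0.08], [0.5131, -0.3978, 0.08], [0.4418, -0.3383, 0.08], [0.4477, -0.4033, 0.08]]
rack [ 0.4774 -0.368   0.0873] 5.001716291524052 [[-0.2, -0.2], [0.2, -0.1], [-0.3, 0.1], [0.4, 0.3]]
t2.70 turn [0.   0.01 1.64] shift [-4.01 10.9   1.17] yaxis -75.1->-84.5 j6 1.24 w 0.0555 [0.5979 0.0021 0.2851] F [ 0.  -0.5 -0.5]
```

Request:
{"name": "apply_moves", "arguments": {"slide": [[0,0,0],[0,0,0],[0,0,0],[0,0,0],[0,0,0],[0,0,0],[0,0,0],[0,0,0],[0,0,0],[0,0,0],[0,0,0],[0,0,0]], "dr": [[0,0,-1],[0,0,-1],[0,0,-1],[0,0,-1],[0,0,-1],[0,0,-1],[0,0,-1],[0,0,-1],[0,0,-1],[0,0,-1],[0,0,-1],[0,0,-1]], "hand": [-0.15,-0.15,-0.15,-0.15,-0.15,-0.15,-0.15,-0.15,-0.15,-0.15,-0.15,-0.15]}}

```text
time: 3.7
tcp_pos: [0.5979, 0.0015, 0.2853]
tcp_rot: [0.744, 0.668, -0.0, 0.0]
ft_force: [-0.0, -0.2, -1.0]
width: 0.0492
grip_force: 0.0
```

Request:
{"name": "apply_moves", "arguments": {"slide": [[-1,-0.2,0.2],[-1,-0.2,0.2],[-1,-0.2,0.2],[-1,-0.2,0.2],[-1,-0.2,0.2],[-1,-0.2,0.2],[-1,-0.2,0.2],[-1,-0.2,0.2],[-1,-0.2,0.2],[-1,-0.2,0.2],[-1,-0.2,0.2],[0,0,0]], "dr": [[0,0,-0.6],[0,0,0],[0,0,0],[0,0,0],[0,0,0],[0,0,0],[0,0,0],[0,0,0],[0,0,0],[0,0,0],[0,0,0],[0,0,0]], "hand": [-0.15,-0.15,-0.15,-0.15,-0.15,-0.15,-0.15,-0.15,-0.15,-0.15,-0.15,-0.15]}}

```text
time: 4.7
tcp_pos: [0.511, -0.3279, 0.218]
tcp_rot: [0.726, 0.687, -0.001, -0.0]
ft_force: [0.5, -0.3, -1.0]
width: 0.0492
grip_force: 0.0
```

```bash
python3 - <<'E'
from h import *
go(.5073,-.3325,0.16,-3)
E
```

```text
t4.70 turn [-0.02  0.   -0.03] shift [-0.16 -0.11  1.93] yaxis -3.2->-3.0 j6 -0.59 w 0.0492 [ 0.511  -0.3279  0.218 ] F [ 0.5 -0.3 -1. ]
```

Request:
{"name": "apply_moves", "arguments": {"slide": [[-0.16,-0.11,0.8],[0,0,1],[0,0,1],[0,0,0.5],[0,0,0],[0,0,0]], "dr": [[0,0,0],[0,0,0],[0,0,0],[0,0,0],[0,0,0],[0,0,0]], "hand": [-0.15,-0.15,-0.15,-0.15,-0.15,-0.15]}}

```text
time: 5.2
tcp_pos: [0.5098, -0.3276, 0.1204]
tcp_rot: [0.725, 0.689, -0.0, -0.0]
ft_force: [-0.4, -0.9, 0.5]
width: 0.0491
grip_force: 0.0
```

```bash
python3 - <<'E'
from h import *
go(.5073,-.3325,0.045,-3)
E
```

```text
t5.20 turn [-0.01 -0.    0.01] shift [-0.17 -0.08  2.51] yaxis -2.9->-3.0 j6 -0.60 w 0.0491 [ 0.5098 -0.3276  0.1204] F [-0.4 -0.9  0.5]
```

Request:
{"name": "apply_moves", "arguments": {"slide": [[-0.17,-0.08,0.5],[0,0,0.8],[0,0,0.7],[0,0,0.3],[0,0,0.2],[0,0,0],[0,0,0]], "dr": [[0,0,0],[0,0,0],[0,0,0],[0,0,0],[0,0,0],[0,0,0],[0,0,0]], "hand": [-0.15,-0.15,-0.15,-0.15,-0.15,-0.15,-0.15]}}

```text
time: 5.78
tcp_pos: [0.5086, -0.3325, 0.0466]
tcp_rot: [0.725, 0.689, 0.0, 0.001]
ft_force: [-0.7, 0.4, -0.3]
width: 0.0491
grip_force: 0.0
```

```bash
python3 - <<'E'
from h import *
go(.5073,-.3325,0.045,-3)
im,c=snap("wrist","w3.png"); cv2.imwrite("pics/w3b.png",cv2.resize(im,(640,480))[:,:,::-1])
E
```

```text
t5.78 turn [0.01 0.01 0.02] shift [-0.   -0.04  0.05] yaxis -2.9->-3.0 j6 -0.61 w 0.0491 [ 0.5086 -0.3325  0.0466] F [-0.7  0.4 -0.3]
```

View pics/w3b.png

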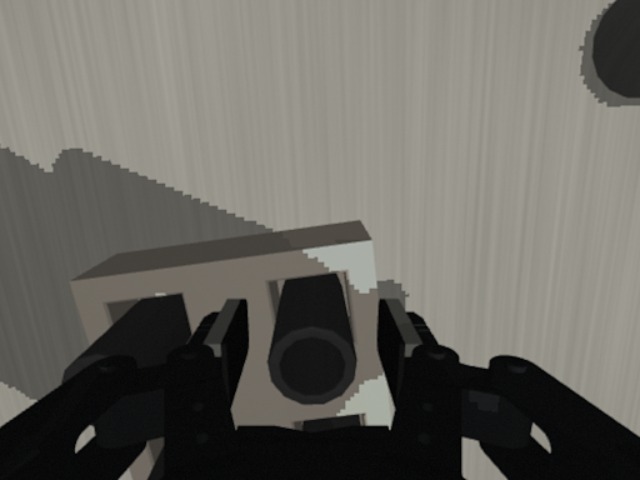

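Tube centred between the pads. Grip and lift.

Request:
{"name": "apply_moves", "arguments": {"slide": [[0,0,0],[0,0,0],[0,0,0],[0,0,0],[0,0,-0.3],[0,0,-0.7],[0,0,-1],[0,0,-1],[0,0,-0.8],[0,0,0],[0,0,0]], "dr": [[0,0,0],[0,0,0],[0,0,0],[0,0,0],[0,0,0],[0,0,0],[0,0,0],[0,0,0],[0,0,0],[0,0,0],[0,0,0]], "hand": [1,1,1,1,1,1,1,1,1,1,1], "grip_force": 50}}

```text
time: 6.75
tcp_pos: [0.5085, -0.3323, 0.1612]
tcp_rot: [0.725, 0.689, 0.0, 0.002]
ft_force: [0.2, -0.6, -0.5]
width: 0.0262
grip_force: 49.2
```

```bash
python3 - <<'E'
from h import *
go(.5594,-.0333,0.16,-3)
E
```

```text
t6.75 turn [0.03 0.02 0.02] shift [10.04  1.17  0.04] yaxis -2.9->-3.0 j6 -0.61 w 0.0262 [ 0.5085 -0.3323  0.1612] F [ 0.2 -0.6 -0.5]
```

Request:
{"name": "apply_moves", "arguments": {"slide": [[0.5,0.1,0],[1,0.1,0],[1,0.1,0],[1,0.1,0],[1,0.1,0],[1,0.1,0],[1,0.1,0],[1,0.1,0],[1,0.1,0],[1,0.1,0],[0.54,0.17,0],[0,0,0]], "dr": [[0,0,0],[0,0,0],[0,0,0],[0,0,0],[0,0,0],[0,0,0],[0,0,0],[0,0,0],[0,0,0],[0,0,0],[0,0,0],[0,0,0]], "hand": [1,1,1,1,1,1,1,1,1,1,1,1]}}

```text
time: 7.75
tcp_pos: [0.5578, -0.0292, 0.1582]
tcp_rot: [0.723, 0.69, -0.0, -0.001]
ft_force: [0.2, 0.5, -1.9]
width: 0.0269
grip_force: 49.2
```

Request:
{"name": "apply_moves", "arguments": {"slide": [[0,0,0.5],[0,0,0.8],[0,0,0.5],[0,0,0],[0,0,0],[0,0,0]], "dr": [[0,0,0],[0,0,0],[0,0,0],[0,0,0],[0,0,0],[0,0,0]], "hand": [1,1,1,1,1,1]}}

```text
time: 8.25
tcp_pos: [0.5583, -0.0331, 0.1059]
tcp_rot: [0.725, 0.689, 0.0, 0.0]
ft_force: [-0.2, 0.1, -0.0]
width: 0.0261
grip_force: 49.3
```

```bash
cat >> h.py <<'E'
import time
E
python3 - <<'E'
from h import *
go(.5594,-.0333,0.045,-3)
bot.get_image("scene"); go(.5594,-.0333,0.045,-3)
im,c=snap("side","s1.png")
print(proj(c,[.56,-.033,.08]))
E
```

```text
t8.25 turn [0.   0.   0.02] shift [-0.01  0.04  2.03] yaxis -2.9->-3.0 j6 -0.09 w 0.0261 [ 0.5583 -0.0331  0.1059] F [-0.2  0.1 -0. ]
t8.30 turn [0.01 0.   0.02] shift [-0.01  0.03  2.04] yaxis -2.9->-3.0 j6 -0.09 w 0.0266 [ 0.5585 -0.0331  0.1062] F [-0.3  0.5  0.2]
[[267.53506603 201.62538327]]
```

Request:
{"name": "apply_moves", "arguments": {"slide": [[0,0.03,0.3],[0,0,0.3],[0,0,0.3],[0,0,0.3],[0,0,0.3]], "dr": [[0,0,0],[0,0,0],[0,0,0],[0,0,0],[0,0,0]], "hand": [1,1,1,1,1]}}

```text
time: 8.77
tcp_pos: [0.5587, -0.0329, 0.059]
tcp_rot: [0.725, 0.689, -0.0, -0.0]
ft_force: [-0.5, 0.2, -1.0]
width: 0.0265
grip_force: 49.3
```

Request:
{"name": "apply_moves", "arguments": {"slide": [[0,0,0.25],[0,0,0.15],[0,0,0],[0,0,0]], "dr": [[0,0,0],[0,0,0],[0,0,0],[0,0,0]], "hand": [1,1,1,1]}}

```text
time: 9.1
tcp_pos: [0.559, -0.0329, 0.0481]
tcp_rot: [0.725, 0.689, -0.0, -0.0]
ft_force: [0.1, -0.8, -0.1]
width: 0.0265
grip_force: 49.3
```

Request:
{"name": "apply_moves", "arguments": {"slide": [[0,0,0.12],[0,0,0],[0,0,0],[0,0,0],[0,0,0],[0,0,0],[0,0,-0.6],[0,0,-1],[0,0,-1],[0,0,0]], "dr": [[0,0,0],[0,0,0],[0,0,0],[0,0,0],[0,0,0],[0,0,0],[0,0,0],[0,0,0],[0,0,0],[0,0,0]], "hand": [1,1,-0.15,-0.15,-0.15,-0.15,-0.15,-0.15,-0.15,-0.15]}}

```text
time: 9.93
tcp_pos: [0.5616, -0.0332, 0.128]
tcp_rot: [0.725, 0.689, 0.002, 0.003]
ft_force: [1.3, 0.3, 0.4]
width: 0.0493
grip_force: 0.0
```

Request:
{"name": "apply_moves", "arguments": {"slide": [[-1,0,0],[-1,-0.1,0],[-1,-0.1,0],[-1,-0.1,0],[-1,-0.1,0],[-1,-0.1,0],[-1,-0.1,0],[-1,-0.1,0],[-1,-0.1,0],[-1,-0.1,0],[-1,0,0],[-1,0,0]], "dr": [[0,0,0],[0,0,0],[0,0,0],[0,0,0],[0,0,0],[0,0,0],[0,0,0],[0,0,0],[0,0,0],[0,0,0],[0,0,0],[0,0,0]], "hand": [-0.15,-0.15,-0.15,-0.15,-0.15,-0.15,-0.15,-0.15,-0.15,-0.15,-0.15,-0.15]}}

```text
time: 10.93
tcp_pos: [0.5136, -0.3926, 0.1225]
tcp_rot: [0.725, 0.689, 0.0, -0.0]
ft_force: [0.3, -0.9, -0.4]
width: 0.049
grip_force: 0.0
```

Request:
{"name": "apply_moves", "arguments": {"slide": [[-0.2,0,0],[0,0,0],[0,0,0],[0,0,0]], "dr": [[0,0,0],[0,0,0],[0,0,0],[0,0,0]], "hand": [-0.15,-0.15,-0.15,-0.15]}}

```text
time: 11.27
tcp_pos: [0.5139, -0.3958, 0.1225]
tcp_rot: [0.724, 0.69, 0.0, -0.0]
ft_force: [-0.6, 0.6, 0.1]
width: 0.0491
grip_force: 0.0
```

```bash
python3 - <<'E'
from h import *
go(.5131,-.3978,0.0455,-3)
im,c=snap("side","s1.png");a=im[150:260,200:340]
cv2.imwrite("pics/s1c.png",cv2.resize(a,None,fx=4,fy=4,interpolation=cv2.INTER_CUBIC)[:,:,::-1])
E
```

```text
t11.27 turn [-0.01 -0.01  0.03] shift [-0.07 -0.02  2.57] yaxis -2.8->-3.0 j6 -0.68 w 0.0491 [ 0.5139 -0.3958  0.1225] F [-0.6  0.6  0.1]
```

View pics/s1c.png

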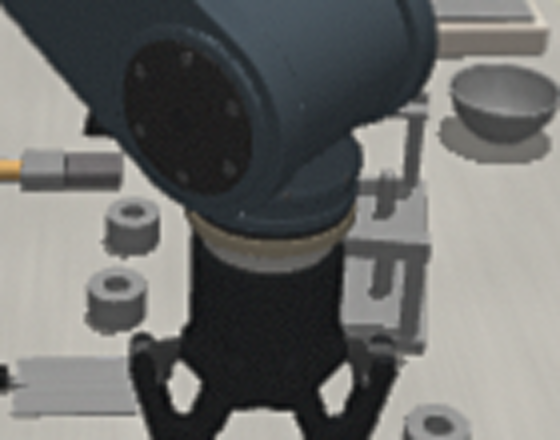

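Request:
{"name": "apply_moves", "arguments": {"slide": [[-0.07,-0.02,0.4],[0,0,0.8],[0,0,0.7],[0,0,0.4],[0,0,0.27],[0,0,0],[0,0,0],[0,0,0],[0,0,0],[0,0,0],[0,0,0],[0,0,0]], "dr": [[0,0,0],[0,0,0],[0,0,0],[0,0,0],[0,0,0],[0,0,0],[0,0,0],[0,0,0],[0,0,0],[0,0,0],[0,0,0],[0,0,0]], "hand": [-0.15,-0.15,-0.15,-0.15,-0.15,-0.15,-0.15,-0.15,1,1,1,1]}}

```text
time: 12.32
tcp_pos: [0.5134, -0.3996, 0.0466]
tcp_rot: [0.725, 0.689, 0.0, 0.001]
ft_force: [-1.5, 0.5, 5.7]
width: 0.0264
grip_force: 49.0
```

Request:
{"name": "apply_moves", "arguments": {"slide": [[0,0,-0.3],[0,0,-0.6],[0,0,-1],[0,0,-1],[0,0,-1],[0,0,0]], "dr": [[0,0,0],[0,0,0],[0,0,0],[0,0,0],[0,0,0],[0,0,0]], "hand": [1,1,1,1,1,1]}}

```text
time: 12.82
tcp_pos: [0.515, -0.4009, 0.1696]
tcp_rot: [0.725, 0.689, 0.0, 0.005]
ft_force: [1.0, -0.6, 0.2]
width: 0.0267
grip_force: 49.2
```

Request:
{"name": "apply_moves", "arguments": {"slide": [[0.8,0.3,0],[1,0.35,0],[1,0.35,0],[1,0.35,0],[1,0.35,0],[1,0.35,0],[1,0.35,0],[1,0.35,0],[1,0.35,0],[1,0.35,0],[1,0.35,0],[1,0.08,0]], "dr": [[0,0,0],[0,0,0],[0,0,0],[0,0,0],[0,0,0],[0,0,0],[0,0,0],[0,0,0],[0,0,0],[0,0,0],[0,0,0],[0,0,0]], "hand": [1,1,1,1,1,1,1,1,1,1,1,1]}}

```text
time: 13.82
tcp_pos: [0.6479, -0.0499, 0.1628]
tcp_rot: [0.725, 0.689, 0.0, 0.0]
ft_force: [0.3, 0.3, -0.3]
width: 0.0266
grip_force: 49.2
```

Request:
{"name": "apply_moves", "arguments": {"slide": [[0,0,0.3],[0,0,0.5],[0,0,0.5],[0,0,0.3],[0,0,0],[0,0,0],[0,0,0]], "dr": [[0,0,0],[0,0,0],[0,0,0],[0,0,0],[0,0,0],[0,0,0],[0,0,0]], "hand": [1,1,1,1,1,1,1]}}

```text
time: 14.4
tcp_pos: [0.6474, -0.0518, 0.1155]
tcp_rot: [0.725, 0.689, 0.0, 0.0]
ft_force: [0.6, 0.2, 0.0]
width: 0.0265
grip_force: 49.2
```

```bash
python3 - <<'E'
from h import *
go(.6478,-.0502,0.045,-3)
E
```

```text
t14.40 turn [0.01 0.   0.02] shift [0.05 0.01 2.35] yaxis -2.9->-3.0 j6 -0.10 w 0.0265 [ 0.6474 -0.0518  0.1155] F [0.6 0.2 0. ]
```

Request:
{"name": "apply_moves", "arguments": {"slide": [[0.02,0.01,0.4],[0,0,0.4],[0,0,0.3],[0,0,0.3],[0,0,0.3],[0,0,0.2],[0,0,0]], "dr": [[0,0,0],[0,0,0],[0,0,0],[0,0,0],[0,0,0],[0,0,0],[0,0,0]], "hand": [1,1,1,1,1,1,1]}}

```text
time: 14.98
tcp_pos: [0.6466, -0.0508, 0.0558]
tcp_rot: [0.725, 0.689, -0.001, -0.001]
ft_force: [-0.9, -0.2, -0.3]
width: 0.0261
grip_force: 49.2
```

Request:
{"name": "apply_moves", "arguments": {"slide": [[0,0,0.2],[0,0,0.2],[0,0,0]], "dr": [[0,0,0],[0,0,0],[0,0,0]], "hand": [1,1,1]}}

```text
time: 15.23
tcp_pos: [0.6474, -0.0509, 0.045]
tcp_rot: [0.725, 0.689, 0.0, 0.0]
ft_force: [-0.5, 0.8, -0.1]
width: 0.0263
grip_force: 49.3
```

Request:
{"name": "apply_moves", "arguments": {"slide": [[0,0,0.02],[0,0,0],[0,0,0],[0,0,0],[0,0,0],[0,0,-0.6],[0,0,-1],[0,0,-1],[0,0,0],[0,0,0]], "dr": [[0,0,0],[0,0,0],[0,0,0],[0,0,0],[0,0,0],[0,0,0],[0,0,0],[0,0,0],[0,0,0],[0,0,0]], "hand": [1,-0.15,-0.15,-0.15,-0.15,-0.15,-0.15,-0.15,-0.15,-0.15]}}

```text
time: 16.07
tcp_pos: [0.6482, -0.051, 0.1249]
tcp_rot: [0.725, 0.689, 0.001, 0.001]
ft_force: [0.3, -0.7, -0.4]
width: 0.0493
grip_force: 0.0
```

Request:
{"name": "apply_moves", "arguments": {"slide": [[-0.94,-0.6,0],[-1,-0.63,0],[-1,-0.63,0],[-1,-0.63,0],[-1,-0.63,0],[-1,-0.63,0],[-1,-0.63,0],[-1,-0.63,0],[-1,-0.63,0],[-1,-0.7,0],[0,0,0],[0,0,0]], "dr": [[0,0,0],[0,0,0],[0,0,0],[0,0,0],[0,0,0],[0,0,0],[0,0,0],[0,0,0],[0,0,0],[0,0,0],[0,0,0],[0,0,0]], "hand": [-0.15,-0.15,-0.15,-0.15,-0.15,-0.15,-0.15,-0.15,-0.15,-0.15,-0.15,-0.15]}}

```text
time: 17.07
tcp_pos: [0.4411, -0.34, 0.122]
tcp_rot: [0.726, 0.688, -0.0, -0.001]
ft_force: [-0.4, 0.8, -0.6]
width: 0.049
grip_force: 0.0
```

Request:
{"name": "apply_moves", "arguments": {"slide": [[0,0,0],[0,0,0],[0,0,0]], "dr": [[0,0,0],[0,0,0],[0,0,0]], "hand": [-0.15,-0.15,-0.15]}}

```text
time: 17.32
tcp_pos: [0.443, -0.3382, 0.1227]
tcp_rot: [0.724, 0.69, 0.0, -0.0]
ft_force: [-0.5, -1.0, -0.2]
width: 0.049
grip_force: 0.0
```

```bash
python3 - <<'E'
from h import *
go(.4418,-.3383,0.046,-3)
E
```

```text
t17.32 turn [-0.   -0.    0.04] shift [-0.01 -0.04  2.56] yaxis -2.8->-3.0 j6 -0.69 w 0.0490 [ 0.443  -0.3382  0.1227] F [-0.5 -1.  -0.2]
```

Request:
{"name": "apply_moves", "arguments": {"slide": [[-0.01,-0.04,0.4],[0,0,0.8],[0,0,0.7],[0,0,0.4],[0,0,0.27],[0,0,0],[0,0,0],[0,0,0],[0,0,0],[0,0,0],[0,0,0],[0,0,0]], "dr": [[0,0,0],[0,0,0],[0,0,0],[0,0,0],[0,0,0],[0,0,0],[0,0,0],[0,0,0],[0,0,0],[0,0,0],[0,0,0],[0,0,0]], "hand": [-0.15,-0.15,-0.15,-0.15,-0.15,-0.15,-0.15,-0.15,1,1,1,1]}}

```text
time: 18.32
tcp_pos: [0.4416, -0.3398, 0.0468]
tcp_rot: [0.725, 0.689, 0.0, 0.001]
ft_force: [-0.9, 1.2, 6.8]
width: 0.0267
grip_force: 48.8
```

Request:
{"name": "apply_moves", "arguments": {"slide": [[0,0,-0.3],[0,0,-0.6],[0,0,-1],[0,0,-1],[0,0,-1.0],[0,0,-0.1]], "dr": [[0,0,0],[0,0,0],[0,0,0],[0,0,0],[0,0,0],[0,0,0]], "hand": [1,1,1,1,1,1]}}

```text
time: 18.82
tcp_pos: [0.4429, -0.3409, 0.1718]
tcp_rot: [0.725, 0.689, 0.0, 0.004]
ft_force: [-0.3, -0.1, 0.0]
width: 0.0265
grip_force: 49.3
```

Request:
{"name": "apply_moves", "arguments": {"slide": [[0.8,0.4,0],[1,0.5,0],[1,0.5,0],[1,0.5,0],[1,0.5,0],[1,0.5,0],[1,0.5,0],[1,0.5,0],[1,0.5,0],[1,0.5,0],[1,0.5,0],[1,0.5,0]], "dr": [[0,0,0],[0,0,0],[0,0,0],[0,0,0],[0,0,0],[0,0,0],[0,0,0],[0,0,0],[0,0,0],[0,0,0],[0,0,0],[0,0,0]], "hand": [1,1,1,1,1,1,1,1,1,1,1,1]}}

```text
time: 19.82
tcp_pos: [0.6361, 0.0069, 0.166]
tcp_rot: [0.725, 0.689, -0.0, -0.0]
ft_force: [-0.9, -0.7, -0.5]
width: 0.0267
grip_force: 49.3
```

Request:
{"name": "apply_moves", "arguments": {"slide": [[1,0.5,0],[0.98,0.48,0],[0,0,0],[0,0,0.3],[0,0,0.5],[0,0,0.5],[0,0,0.3],[0,0,0],[0,0,0],[0,0,0]], "dr": [[0,0,0],[0,0,0],[0,0,0],[0,0,0],[0,0,0],[0,0,0],[0,0,0],[0,0,0],[0,0,0],[0,0,0]], "hand": [1,1,1,1,1,1,1,1,1,1]}}

```text
time: 20.65
tcp_pos: [0.6684, 0.0627, 0.1187]
tcp_rot: [0.725, 0.689, 0.0, 0.0]
ft_force: [-0.1, 0.4, -0.5]
width: 0.0265
grip_force: 49.3
```

```bash
python3 - <<'E'
from h import *
go(.6696,.0637,0.045,-3)
E
```

```text
t20.65 turn [ 0.01 -0.    0.02] shift [0.04 0.04 2.46] yaxis -2.9->-3.0 j6 0.07 w 0.0265 [0.6684 0.0627 0.1187] F [-0.1  0.4 -0.5]
```

Request:
{"name": "apply_moves", "arguments": {"slide": [[-0.01,0.04,0.4],[0,0,0.4],[0,0,0.3],[0,0,0.3],[0,0,0.3],[0,0,0.3],[0,0,0]], "dr": [[0,0,0],[0,0,0],[0,0,0],[0,0,0],[0,0,0],[0,0,0],[0,0,0]], "hand": [1,1,1,1,1,1,1]}}

```text
time: 21.23
tcp_pos: [0.6682, 0.0628, 0.0555]
tcp_rot: [0.725, 0.689, -0.001, -0.001]
ft_force: [-0.0, 0.8, -1.1]
width: 0.0264
grip_force: 49.3
```

Request:
{"name": "apply_moves", "arguments": {"slide": [[0,0,0.2],[0,0,0.2],[0,0,0.05],[0,0,0]], "dr": [[0,0,0],[0,0,0],[0,0,0],[0,0,0]], "hand": [1,1,1,1]}}

```text
time: 21.57
tcp_pos: [0.6696, 0.0628, 0.0449]
tcp_rot: [0.725, 0.689, 0.0, 0.0]
ft_force: [-1.8, -0.4, 2.4]
width: 0.0264
grip_force: 49.6
```

Request:
{"name": "apply_moves", "arguments": {"slide": [[0,0,0],[0,0,0],[0,0,0],[0,0,0],[0,0,-0.6],[0,0,-1],[0,0,-1],[0,0,0]], "dr": [[0,0,0],[0,0,0],[0,0,0],[0,0,0],[0,0,0],[0,0,0],[0,0,0],[0,0,0]], "hand": [-0.15,-0.15,-0.15,-0.15,-0.15,-0.15,-0.15,-0.15]}}

```text
time: 22.23
tcp_pos: [0.672, 0.0629, 0.1286]
tcp_rot: [0.725, 0.689, 0.003, 0.003]
ft_force: [0.4, 0.9, 0.9]
width: 0.049
grip_force: 0.0
```

Request:
{"name": "apply_moves", "arguments": {"slide": [[-0.9,-0.36,0],[-1,-0.4,0],[-1,-0.4,0],[-1,-0.4,0],[-1,-0.4,0],[-1,-0.4,0],[-1,-0.4,0],[-1,-0.4,0],[-1,-0.4,0],[-1,-0.4,0],[-1,-0.4,0],[-1,-0.4,0]], "dr": [[0,0,0],[0,0,0],[0,0,0],[0,0,0],[0,0,0],[0,0,0],[0,0,0],[0,0,0],[0,0,0],[0,0,0],[0,0,0],[0,0,0]], "hand": [-0.15,-0.15,-0.15,-0.15,-0.15,-0.15,-0.15,-0.15,-0.15,-0.15,-0.15,-0.15]}}

```text
time: 23.23
tcp_pos: [0.508, -0.288, 0.1224]
tcp_rot: [0.725, 0.689, 0.0, 0.0]
ft_force: [0.9, -0.1, 0.6]
width: 0.0488
grip_force: 0.0
```

Request:
{"name": "apply_moves", "arguments": {"slide": [[-1,-0.45,0],[-1,-0.45,0],[-1,-0.45,0],[-1,-0.45,0],[0,0,0],[0,0,0],[0,0,0],[0,0,0]], "dr": [[0,0,0],[0,0,0],[0,0,0],[0,0,0],[0,0,0],[0,0,0],[0,0,0],[0,0,0]], "hand": [-0.15,-0.15,-0.15,-0.15,-0.15,-0.15,-0.15,-0.15]}}

```text
time: 23.9
tcp_pos: [0.4493, -0.4029, 0.1223]
tcp_rot: [0.724, 0.69, 0.0, -0.0]
ft_force: [-0.2, -0.8, 0.0]
width: 0.0491
grip_force: 0.0
```

```bash
python3 - <<'E'
from h import *
go(.4477,-.4033,0.046,-3)
E
```

```text
t23.90 turn [-0.   -0.    0.03] shift [-0.02 -0.05  2.54] yaxis -2.8->-3.0 j6 -0.76 w 0.0491 [ 0.4493 -0.4029  0.1223] F [-0.2 -0.8  0. ]
```

Request:
{"name": "apply_moves", "arguments": {"slide": [[0.02,-0.05,0.4],[0,0,0.8],[0,0,0.7],[0,0,0.4],[0,0,0.25],[0,0,0],[0,0,0],[0,0,0],[0,0,0],[0,0,0],[0,0,0],[0,0,0]], "dr": [[0,0,0],[0,0,0],[0,0,0],[0,0,0],[0,0,0],[0,0,0],[0,0,0],[0,0,0],[0,0,0],[0,0,0],[0,0,0],[0,0,0]], "hand": [-0.15,-0.15,-0.15,-0.15,-0.15,-0.15,-0.15,-0.15,1,1,1,1]}}

```text
time: 24.9
tcp_pos: [0.4477, -0.4035, 0.0468]
tcp_rot: [0.725, 0.689, -0.0, 0.001]
ft_force: [-0.7, 1.3, 6.0]
width: 0.0264
grip_force: 48.9
```

Request:
{"name": "apply_moves", "arguments": {"slide": [[0,0,-0.3],[0,0,-0.6],[0,0,-1],[0,0,-1],[0,0,-1.0],[0,0,-0.1]], "dr": [[0,0,0],[0,0,0],[0,0,0],[0,0,0],[0,0,0],[0,0,0]], "hand": [1,1,1,1,1,1]}}

```text
time: 25.4
tcp_pos: [0.4489, -0.4047, 0.172]
tcp_rot: [0.725, 0.689, 0.0, 0.004]
ft_force: [-0.9, 0.1, 0.6]
width: 0.0264
grip_force: 49.3
```

Request:
{"name": "apply_moves", "arguments": {"slide": [[0.8,0.2,0],[1,0.22,0],[1,0.22,0],[1,0.22,0],[1,0.22,0],[1,0.22,0],[1,0.22,0],[1,0.22,0],[1,0.22,0],[1,0.22,0],[1,0.22,0],[1,0.22,0]], "dr": [[0,0,0],[0,0,0],[0,0,0],[0,0,0],[0,0,0],[0,0,0],[0,0,0],[0,0,0],[0,0,0],[0,0,0],[0,0,0],[0,0,0]], "hand": [1,1,1,1,1,1,1,1,1,1,1,1]}}

```text
time: 26.4
tcp_pos: [0.5436, -0.052, 0.166]
tcp_rot: [0.725, 0.689, -0.0, -0.0]
ft_force: [0.1, -0.6, -0.5]
width: 0.0265
grip_force: 49.3
```

Request:
{"name": "apply_moves", "arguments": {"slide": [[1,0.22,0],[1,0.22,0],[1,0.22,0],[1,0.22,0],[0.54,0.1,0],[0,0,0.3],[0,0,0.5],[0,0,0.5],[0,0,0.3],[0,0,0],[0,0,0],[0,0,0]], "dr": [[0,0,0],[0,0,0],[0,0,0],[0,0,0],[0,0,0],[0,0,0],[0,0,0],[0,0,0],[0,0,0],[0,0,0],[0,0,0],[0,0,0]], "hand": [1,1,1,1,1,1,1,1,1,1,1,1]}}

```text
time: 27.4
tcp_pos: [0.5801, 0.0807, 0.1186]
tcp_rot: [0.725, 0.689, 0.0, 0.0]
ft_force: [-0.3, -0.9, -1.0]
width: 0.0264
grip_force: 49.2
```

```bash
python3 - <<'E'
from h import *
go(.5812,.0806,0.045,-3)
E
```

```text
t27.40 turn [ 0.01 -0.    0.02] shift [-0.    0.04  2.45] yaxis -2.9->-3.0 j6 0.11 w 0.0264 [0.5801 0.0807 0.1186] F [-0.3 -0.9 -1. ]
```

Request:
{"name": "apply_moves", "arguments": {"slide": [[0,0.04,0.4],[0,0,0.4],[0,0,0.3],[0,0,0.3],[0,0,0.3],[0,0,0.3],[0,0,0]], "dr": [[0,0,0],[0,0,0],[0,0,0],[0,0,0],[0,0,0],[0,0,0],[0,0,0]], "hand": [1,1,1,1,1,1,1]}}

```text
time: 27.98
tcp_pos: [0.5799, 0.0809, 0.0558]
tcp_rot: [0.725, 0.689, -0.001, -0.001]
ft_force: [-0.6, -0.1, -0.3]
width: 0.0263
grip_force: 49.2
```

Request:
{"name": "apply_moves", "arguments": {"slide": [[0,0,0.2],[0,0,0.2],[0,0,0.05],[0,0,0]], "dr": [[0,0,0],[0,0,0],[0,0,0],[0,0,0]], "hand": [1,1,1,1]}}

```text
time: 28.32
tcp_pos: [0.5813, 0.0811, 0.0449]
tcp_rot: [0.725, 0.689, 0.0, 0.0]
ft_force: [0.3, -0.2, 3.2]
width: 0.0265
grip_force: 49.6
```

Request:
{"name": "apply_moves", "arguments": {"slide": [[0,0,0],[0,0,0],[0,0,0],[0,0,0],[0,0,-0.6],[0,0,-1],[0,0,-1],[0,0,-1],[0,0,-1],[0,0,-1],[0,0,-1]], "dr": [[0,0,0],[0,0,0],[0,0,0],[0,0,0],[0,0,0],[0,0,0],[0,0,0],[0,0,0],[0,0,0],[0,0,0],[0,0,0]], "hand": [-0.15,-0.15,-0.15,-0.15,-0.15,-0.15,-0.15,-0.15,-0.15,-0.15,-0.15]}}

```text
time: 29.23
tcp_pos: [0.5807, 0.081, 0.2439]
tcp_rot: [0.725, 0.689, 0.0, 0.0]
ft_force: [1.1, 0.3, -0.6]
width: 0.0487
grip_force: 0.0
```

Request:
{"name": "apply_moves", "arguments": {"slide": [[0.5,-0.2,-0.2],[1,-0.4,-0.2],[1,-0.5,0],[1,-0.5,0],[1,-0.5,0],[1,-0.5,0],[0.6,-0.3,0],[0,0,0],[0,0,0],[0,0,0],[0,0,0]], "dr": [[0,0,0],[0,0,0],[0,0,0],[0,0,0],[0,0,0],[0,0,0],[0,0,0],[0,0,0],[0,0,0],[0,0,0],[0,0,0]], "hand": [-0.15,-0.15,-0.15,-0.15,-0.15,-0.15,-0.15,-0.15,-0.15,-0.15,-0.15]}}

```text
time: 30.15
tcp_pos: [0.5037, 0.2672, 0.2544]
tcp_rot: [0.725, 0.689, -0.0, 0.0]
ft_force: [0.3, 0.2, 0.3]
width: 0.0494
grip_force: 0.0
```

```bash
python3 - <<'E'
from h import *
import pickle
go(.49,.32,.2)
im,c=snap("wrist","w4.png"); cv2.imwrite("pics/w4b.png",cv2.convertScaleAbs(cv2.resize(im,(800,600),interpolation=cv2.INTER_CUBIC)[:,:,::-1],alpha=1.7)); pickle.dump(c,open("c4.pkl","wb"))
im,c=snap("side","s4.png");snap("scene","sc4.png")
E
```

```text
t30.15 turn [ 0.  0. -0.] shift [ 1.74 -0.54  1.81] yaxis -2.9->-2.9 j6 0.46 w 0.0494 [0.5037 0.2672 0.2544] F [0.3 0.2 0.3]
```

View pics/w4b.png

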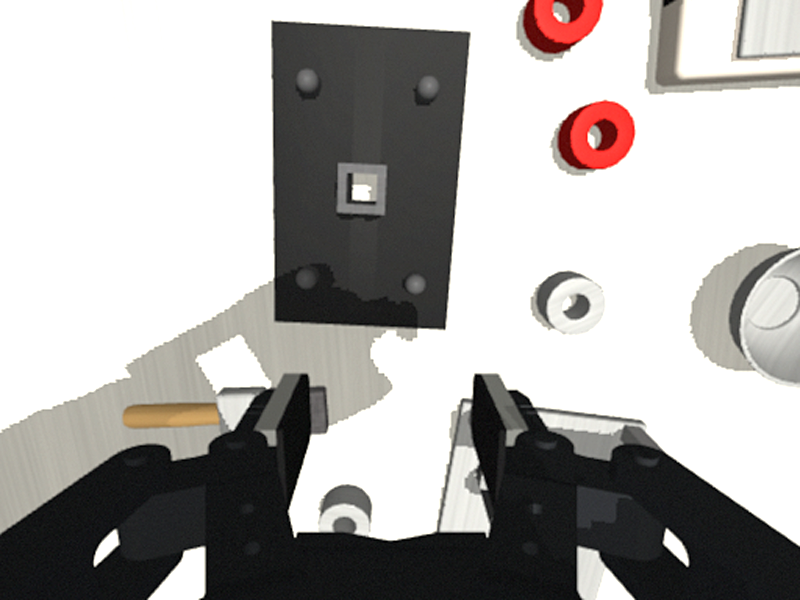

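Tray: corners (272,21), (470,33), (445,328), (275,320); hub top corners (338,163), (386,165), (384,215), (336,213). Grey mould at (572,304); two red ones at (598,135) and (563,12), which are not meant.

```bash
python3 - <<'E'
from h import *
import pickle; c=pickle.load(open("c4.pkl","rb"))
P=np.array([(-70,110,5),(70,110,5),(70,-110,5),(-70,-110,5),(-16,16,55),(16,16,55),(16,-16,55),(-16,-16,55),(-42,70,19),(42,70,19),(42,-70,19)])/1e3
px=(np.array([(272,21),(470,33),(445,328),(275,320),(338,163),(386,165),(384,215),(336,213),(308,81),(428,87),(416,283)])+.5)*.64-.5
p,e=fit(c,P,px,[.49,.32,-.1]);print(p.round(4),np.degrees(p[2]),e.round(1).tolist())
a=np.degrees(p[2])
go(p[0],p[1],.15,a)
print(toW(c,(np.array([(572,304),(345,517)])+.5)*.64-.5,.03).round(4).tolist())
# tubes on carrier: dark pixel check in side view
im=cv2.imread("pics/s4.png"); cal=bot.get_calibration("side")
for b in [(.5594,-.0333),(.6478,-.0502),(.6696,.0637),(.5812,.0806)]:
    for z in(.02,.045,.073):
        u=proj(cal,[*b,z])[0]; print(u.round(0),im[int(u[1]),int(u[0])],end=" ")
    print()
E
```

```text
[ 0.4869  0.3265 -0.1029] -5.894002900874592 [[-0.8, -0.8], [0.5, -1.1], [0.4, 1.4], [-0.6, 1.1], [-0.1, -0.2], [0.5, 0.2], [0.3, -0.0], [0.4, -0.3], [-0.4, -0.3], [0.2, 0.2], [-0.4, 0.8]]
t30.30 turn [-0.    0.    0.52] shift [ 1.91 -0.76  3.48] yaxis -2.9->-5.9 j6 0.46 w 0.0492 [0.5036 0.2673 0.2544] F [ 0.3 -1.  -0.4]
[[0.6384, 0.2336, 0.03], [0.4532, 0.0553, 0.03]]
[267. 218.] [37 36 37] [267. 211.] [67 68 67] [267. 204.] [36 34 35] 
[295. 220.] [36 38 37] [295. 214.] [67 68 68] [296. 206.] [45 45 45] 
[296. 201.] [39 37 37] [296. 195.] [38 38 37] [297. 187.] [35 35 35] 
[270. 199.] [36 38 37] [270. 192.] [37 37 37] [270. 185.] [41 40 40]
```

Request:
{"name": "apply_moves", "arguments": {"slide": [[0,0,0],[0.9,-0.4,0.8],[1,-0.36,1],[0,0,1],[0,0,0.68],[0,0,0],[0,0,0],[0,0,0],[0,0,0]], "dr": [[0,0,0.52],[0,0,0],[0,0,0],[0,0,0],[0,0,0],[0,0,0],[0,0,0],[0,0,0],[0,0,0]], "hand": [-0.3,-0.3,-0.3,-0.3,-0.3,-0.3,-0.3,-0.3,-0.3]}}

```text
time: 31.05
tcp_pos: [0.4877, 0.3257, 0.1533]
tcp_rot: [0.742, 0.67, 0.001, 0.0]
ft_force: [0.5, -0.6, -0.5]
width: 0.0556
grip_force: 0.0
```

```bash
python3 - <<'E'
from h import *
go(.4869,.3265,.02,-5.9)
E
```

```text
t31.05 turn [ 0.02 -0.02  0.  ] shift [ 0.02 -0.03  4.44] yaxis -5.9->-5.9 j6 0.61 w 0.0556 [0.4877 0.3257 0.1533] F [ 0.5 -0.6 -0.5]
```

Request:
{"name": "apply_moves", "arguments": {"slide": [[0.02,-0.03,0.6],[0,0,1],[0,0,1],[0,0,1],[0,0,0.5],[0,0,0.34],[0,0,0],[0,0,0],[0,0,0],[0,0,0]], "dr": [[0,0,0],[0,0,0],[0,0,0],[0,0,0],[0,0,0],[0,0,0],[0,0,0],[0,0,0],[0,0,0],[0,0,0]], "hand": [-0.3,-0.3,-0.3,-0.3,-0.3,-0.3,-0.3,-0.3,-0.3,-0.3]}}

```text
time: 31.88
tcp_pos: [0.4867, 0.3268, 0.0198]
tcp_rot: [0.742, 0.67, 0.001, 0.0]
ft_force: [-0.1, -0.3, 0.1]
width: 0.0553
grip_force: 0.0
```

Request:
{"name": "apply_moves", "arguments": {"slide": [[0,0,0],[0,0,0],[0,0,0],[0,0,0],[0,0,0],[0,0,0]], "dr": [[0,0,0],[0,0,0],[0,0,0],[0,0,0],[0,0,0],[0,0,0]], "hand": [1,1,1,1,1,1], "grip_force": 80}}

```text
time: 32.38
tcp_pos: [0.4865, 0.3267, 0.0194]
tcp_rot: [0.742, 0.67, 0.001, 0.0]
ft_force: [-0.5, -0.5, 7.3]
width: 0.0315
grip_force: 80.3
```

```bash
python3 - <<'E'
from h import *
go(.6145,.0152,.16,-5.9)
E
```

```text
t32.38 turn [ 0.02 -0.01  0.01] shift [-9.89  5.31 -4.69] yaxis -5.8->-5.9 j6 0.61 w 0.0315 [0.4865 0.3267 0.0194] F [-0.5 -0.5  7.3]
```

Request:
{"name": "apply_moves", "arguments": {"slide": [[0,0,-0.3],[0,0,-0.6],[0,0,-0.9],[0,0,-1],[0,0,-1],[0,0,-0.9],[0,0,-0.1],[0,0,0]], "dr": [[0,0,0],[0,0,0],[0,0,0],[0,0,0],[0,0,0.3],[0,0,0.3],[0,0,0.26],[0,0,0]], "hand": [1,1,1,1,1,1,1,1]}}

```text
time: 33.05
tcp_pos: [0.4863, 0.3266, 0.1645]
tcp_rot: [0.771, 0.637, 0.002, 0.0]
ft_force: [0.4, -0.3, -4.3]
width: 0.0309
grip_force: 80.2
```

Request:
{"name": "apply_moves", "arguments": {"slide": [[-0.4,0.3,0],[-0.8,0.5,0],[-0.9,0.6,0],[-0.9,0.6,0],[-0.9,0.6,0],[-0.9,0.6,0],[-0.9,0.6,0],[-0.9,0.6,0],[-0.9,0.6,0],[-0.9,0.6,0],[-0.6,0.3,0],[-0.4,0.24,0]], "dr": [[0,0,0],[0,0,0],[0,0,0],[0,0,0],[0,0,0],[0,0,0],[0,0,0],[0,0,0],[0,0,0],[0,0,0],[0,0,0],[0,0,0]], "hand": [1,1,1,1,1,1,1,1,1,1,1,1]}}

```text
time: 34.05
tcp_pos: [0.6137, 0.0127, 0.161]
tcp_rot: [0.771, 0.637, -0.001, -0.001]
ft_force: [-0.6, 0.4, -4.6]
width: 0.0309
grip_force: 80.0
```

Request:
{"name": "apply_moves", "arguments": {"slide": [[0,0,0],[0,0,0],[0,0,0],[0,0,0],[0,0,0]], "dr": [[0,0,0],[0,0,0],[0,0,0],[0,0,0],[0,0,0]], "hand": [1,1,1,1,1]}}

```text
time: 34.47
tcp_pos: [0.6138, 0.0159, 0.1622]
tcp_rot: [0.77, 0.638, -0.0, -0.0]
ft_force: [0.5, -0.3, -3.5]
width: 0.031
grip_force: 80.0
```

```bash
python3 - <<'E'
from h import *
go(.6145,.0152,.112,-10.8)
E
```

```text
t34.47 turn [-0.   -0.    0.02] shift [-0.02  0.03  1.67] yaxis -10.7->-10.8 j6 0.14 w 0.0310 [0.6138 0.0159 0.1622] F [ 0.5 -0.3 -3.5]
```

Request:
{"name": "apply_moves", "arguments": {"slide": [[-0.02,0.03,0.2],[0,0,0.3],[0,0,0.3],[0,0,0.25],[0,0,0],[0,0,0]], "dr": [[0,0,0.02],[0,0,0],[0,0,0],[0,0,0],[0,0,0],[0,0,0]], "hand": [1,1,1,1,1,1]}}

```text
time: 34.97
tcp_pos: [0.6146, 0.0141, 0.13]
tcp_rot: [0.771, 0.637, -0.001, -0.0]
ft_force: [0.3, -0.5, -3.7]
width: 0.0313
grip_force: 80.0
```

Request:
{"name": "apply_moves", "arguments": {"slide": [[0,0,0.2],[0,0,0.2],[0,0,0.15],[0,0,0],[0,0,0]], "dr": [[0,0,0],[0,0,0],[0,0,0],[0,0,0],[0,0,0]], "hand": [1,1,1,1,1]}}

```text
time: 35.38
tcp_pos: [0.6147, 0.0141, 0.1139]
tcp_rot: [0.771, 0.637, -0.0, -0.0]
ft_force: [-0.4, -0.2, -3.3]
width: 0.0312
grip_force: 80.0
```

Request:
{"name": "apply_moves", "arguments": {"slide": [[0,0,0.05],[0,0,0.05],[0,0,0],[0,0,0],[0,0,0]], "dr": [[0,0,0],[0,0,0],[0,0,0],[0,0,0],[0,0,0]], "hand": [1,1,1,1,1]}}

```text
time: 35.8
tcp_pos: [0.615, 0.0141, 0.1114]
tcp_rot: [0.771, 0.637, 0.0, 0.0]
ft_force: [0.2, 0.2, -2.0]
width: 0.0307
grip_force: 80.1
```

```bash
python3 - <<'E'
from h import *
go(.6145,.0152,.112,-10.8)
E
```

```text
t35.80 turn [ 0.   -0.   -0.02] shift [ 0.03 -0.02 -0.02] yaxis -10.9->-10.8 j6 0.14 w 0.0307 [0.615  0.0141 0.1114] F [ 0.2  0.2 -2. ]
```

Request:
{"name": "apply_moves", "arguments": {"slide": [[0,0,0],[0,0,0],[0,0,0],[0,0,0],[0,0,-0.3],[0,0,-0.7],[0,0,-1],[0,0,-1],[0,0,-1],[0,0,-1],[0,0,-1]], "dr": [[0,0,0],[0,0,0],[0,0,0],[0,0,0],[0,0,0],[0,0,0],[0,0,0],[0,0,0],[0,0,0],[0,0,0],[0,0,0]], "hand": [-0.3,-0.3,-0.3,-0.3,-0.3,-0.3,-0.6,-0.6,-0.6,-0.6,-0.6]}}

```text
time: 36.72
tcp_pos: [0.6146, 0.0141, 0.2937]
tcp_rot: [0.771, 0.637, 0.0, 0.0]
ft_force: [-0.3, 0.4, 0.1]
width: 0.0678
grip_force: 0.0
```

Request:
{"name": "apply_moves", "arguments": {"slide": [[-0.7,-0.4,-0.2],[-0.9,-0.5,0],[-0.9,-0.5,0],[-0.9,-0.5,0],[-0.9,-0.5,0],[0,0,0],[0,0,0],[0,0,0],[0,0,0]], "dr": [[0,0,0],[0,0,0],[0,0,0],[0,0,0],[0,0,0],[0,0,0],[0,0,0],[0,0,0],[0,0,0]], "hand": [-0.6,-0.6,-0.6,-0.6,-0.6,-0.6,-0.6,-0.6,-0.6]}}

```text
time: 37.47
tcp_pos: [0.5203, -0.0983, 0.2975]
tcp_rot: [0.771, 0.637, 0.0, 0.0]
ft_force: [-0.8, -0.5, -0.5]
width: 0.0684
grip_force: 0.0
```

```bash
python3 - <<'E'
from h import *
import pickle
go(.49,.32,.2)
im,c=snap("wrist","w5.png"); cv2.imwrite("pics/w5b.png",cv2.convertScaleAbs(cv2.resize(im,(800,600),interpolation=cv2.INTER_CUBIC)[:,:,::-1],alpha=1.5)); pickle.dump(c,open("c5.pkl","wb"))
E
```

```text
t37.47 turn [ 0. -0.  0.] shift [13.51 -3.62  3.25] yaxis -10.8->-10.8 j6 -0.09 w 0.0684 [ 0.5203 -0.0983  0.2975] F [-0.8 -0.5 -0.5]
```

View pics/w5b.png

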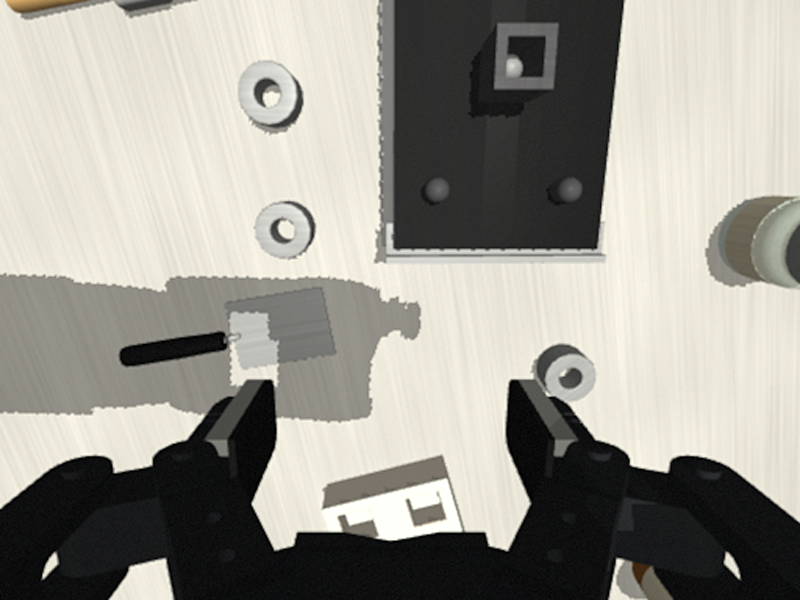

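Three grey moulds at about (269,94), (285,229), (569,377); tray pins (436,190), (569,190); the tray lies between the lips. One composite crop for accurate centres.

```bash
python3 - <<'E'
import cv2,numpy as np
im=cv2.imread("pics/w5.png");o=[]
for x,y in[(172,60),(182,147),(364,241),(279,122),(364,122),(337,36)]:
    o.append(cv2.resize(cv2.convertScaleAbs(im[y-24:y+24,x-24:x+24],alpha=1.5 if len(o)<3 else 2.5),None,fx=5,fy=5,interpolation=cv2.INTER_CUBIC))
cv2.imwrite("pics/w5c.png",np.vstack([np.hstack(o[:3]),np.hstack(o[3:])]))
E
```

```text
(no output)
```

View pics/w5c.png

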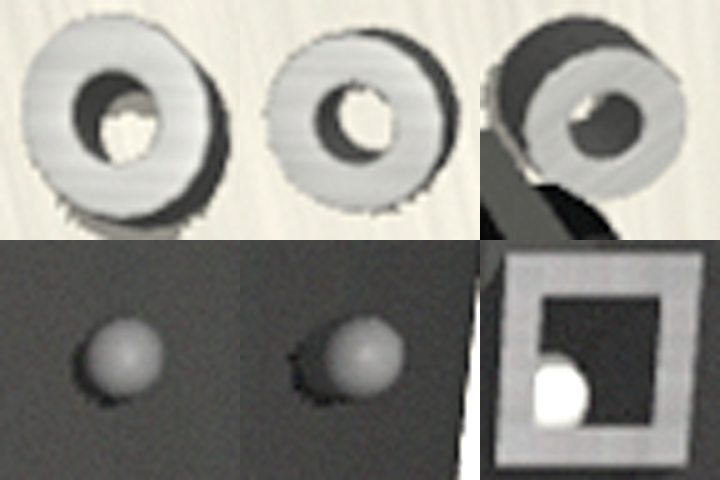

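```bash
python3 - <<'E'
from h import *
import pickle; c=pickle.load(open("c5.pkl","rb"))
n=lambda o,v:np.array(o)-24+(np.array(v)+.5)/5-.5
print("moulds",toW(c,[n((172,60),(115,114)),n((182,147),(115,122)),n((364,241),(125,123))],.03).round(4).tolist())
pins=[n((279,122),(124,117)),n((364,122),(124,117))]
print("pins",toW(c,pins,.111).round(4).tolist())
H=[n((337,36),(a-480,b-240)) for a,b in[(507,252),(704,252),(687,467),(496,467)]]
P=np.array([(-42,-70,111),(42,-70,111),(-16,16,147),(16,16,147),(16,-16,147),(-16,-16,147)])/1e3
p,e=fit(c,P,np.array(pins+H),[.615,.015,-.18]);print("tray",p.round(4),np.degrees(p[2]),e.round(1).tolist())
tp=R.from_euler('z',p[2]).apply(np.array([(-42,-70,0),(42,-70,0),(-42,70,0),(42,70,0)])/1e3)[:,:2]+p[:2];print(tp.round(4))
im,cs=snap("scene","sc5.png")
print(proj(cs,[.64,.23,.03]))
go(.4407,-.0581,.2)
E
```

```text
moulds [[0.4521, 0.0453, 0.03], [0.4383, -0.0578, 0.03], [0.6548, -0.2301, 0.03]]
pins [[0.5597, -0.0462, 0.111], [0.6428, -0.0622, 0.111]]
tray [ 0.6144  0.0143 -0.1895] -10.857983819374258 [[0.3, 0.3], [-0.3, 0.2], [0.1, 0.2], [-0.1, 0.2], [-0.1, -0.4], [0.2, -0.4]]
[[ 0.5599 -0.0465]
 [ 0.6424 -0.0623]
 [ 0.5863  0.091 ]
 [ 0.6688  0.0752]]
[[265.79914576 269.20820174]]
t37.57 turn [-0. -0. -0.] shift [ 0.82 -2.86  3.24] yaxis -10.8->-10.8 j6 -0.09 w 0.0684 [ 0.5203 -0.0983  0.2972] F [0.1 0.1 0.4]
```

Request:
{"name": "apply_moves", "arguments": {"slide": [[0.3,-0.9,0.5],[0.3,-1,1],[0.21,-1,1],[0,-0.04,1],[0,0,1],[0,0,1],[0,0,1],[0,0,0.9],[0,0,0.5],[0,0,0],[0,0,0],[0,0,0]], "dr": [[0,0,0],[0,0,0],[0,0,0],[0,0,0],[0,0,0],[0,0,0],[0,0,0],[0,0,0],[0,0,0],[0,0,0],[0,0,0],[0,0,0]], "hand": [-0.6,-0.6,-0.6,-0.6,-0.6,-0.6,-0.6,-0.6,-0.6,-0.6,-0.6,-0.6]}}

```text
time: 38.57
tcp_pos: [0.4404, -0.0592, 0.0632]
tcp_rot: [0.771, 0.637, 0.0, 0.0]
ft_force: [0.4, 0.2, 0.1]
width: 0.0687
grip_force: 0.0
```

```bash
python3 - <<'E'
from h import *
go(.4383,-.0578,.001,-10.8)
E
```

```text
t38.57 turn [ 0.01  0.   -0.01] shift [ 0.03 -0.08  2.07] yaxis -10.9->-10.8 j6 -0.05 w 0.0687 [ 0.4404 -0.0592  0.0632] F [0.4 0.2 0.1]
```

Request:
{"name": "apply_moves", "arguments": {"slide": [[0.03,-0.08,0.5],[0,0,0.7],[0,0,0.5],[0,0,0.3],[0,0,0.07],[0,0,0],[0,0,0],[0,0,0],[0,0,0],[0,0,0],[0,0,0],[0,0,0]], "dr": [[0,0,0],[0,0,0],[0,0,0],[0,0,0],[0,0,0],[0,0,0],[0,0,0],[0,0,0],[0,0,0],[0,0,0],[0,0,0],[0,0,0]], "hand": [-0.6,-0.6,-0.6,-0.6,-0.6,-0.6,-0.6,-0.6,1,1,1,1], "grip_force": 60}}

```text
time: 39.57
tcp_pos: [0.4379, -0.0581, 0.0011]
tcp_rot: [0.771, 0.637, 0.0, 0.0]
ft_force: [-2.9, 0.4, 14.1]
width: 0.0446
grip_force: 59.0
```

```bash
python3 - <<'E'
from h import *
go(.4383,-.0578,.14,-10.8)
E
```

```text
t39.57 turn [ 0.01  0.   -0.01] shift [ 0.01  0.01 -4.63] yaxis -10.9->-10.8 j6 -0.05 w 0.0446 [ 0.4379 -0.0581  0.0011] F [-2.9  0.4 14.1]
```

Request:
{"name": "apply_moves", "arguments": {"slide": [[0,0,-0.3],[0,0,-0.7],[0,0,-1],[0,0,-1],[0,0,-1],[0,0,-0.65],[0.2,0.7,0],[0.3,1,0],[0.3,1,0],[0.2,0.8,0],[0.14,0.42,0],[0,0,0]], "dr": [[0,0,0],[0,0,0],[0,0,0],[0,0,0],[0,0,0],[0,0,0],[0,0,0],[0,0,0],[0,0,0],[0,0,0],[0,0,0],[0,0,0]], "hand": [1,1,1,1,1,1,1,1,1,1,1,1]}}

```text
time: 40.57
tcp_pos: [0.5613, -0.0464, 0.14]
tcp_rot: [0.771, 0.637, 0.001, 0.0]
ft_force: [-0.0, 0.3, -0.2]
width: 0.0451
grip_force: 61.5
```

Request:
{"name": "apply_moves", "arguments": {"slide": [[0,0,0],[0,0,0],[0,0,0],[0,0,0]], "dr": [[0,0,0],[0,0,0],[0,0,0],[0,0,0]], "hand": [1,1,1,1]}}

```text
time: 40.9
tcp_pos: [0.5588, -0.0467, 0.1399]
tcp_rot: [0.771, 0.637, -0.0, -0.0]
ft_force: [0.7, -0.2, -1.1]
width: 0.0446
grip_force: 61.5
```

```bash
python3 - <<'E'
from h import *
go(.5599,-.0465,.098,-10.8)
E
```

```text
t40.90 turn [-0.    0.   -0.02] shift [0.02 0.04 1.4 ] yaxis -10.9->-10.8 j6 0.02 w 0.0446 [ 0.5588 -0.0467  0.1399] F [ 0.7 -0.2 -1.1]
```

Request:
{"name": "apply_moves", "arguments": {"slide": [[0.01,0.04,0.2],[0,0,0.3],[0,0,0.3],[0,0,0.2],[0,0,0.2],[0,0,0.1],[0,0,0],[0,0,0]], "dr": [[0,0,0],[0,0,0],[0,0,0],[0,0,0],[0,0,0],[0,0,0],[0,0,0],[0,0,0]], "hand": [1,1,1,1,1,1,1,1]}}

```text
time: 41.57
tcp_pos: [0.5607, -0.0466, 0.1006]
tcp_rot: [0.771, 0.637, -0.0, -0.0]
ft_force: [-0.0, 0.6, -0.4]
width: 0.045
grip_force: 61.5
```

Request:
{"name": "apply_moves", "arguments": {"slide": [[0,0,0.05],[0,0,0],[0,0,0]], "dr": [[0,0,0],[0,0,0],[0,0,0]], "hand": [1,1,1]}}

```text
time: 41.82
tcp_pos: [0.5608, -0.0466, 0.0994]
tcp_rot: [0.771, 0.637, 0.0, 0.0]
ft_force: [0.9, 0.0, -0.2]
width: 0.0447
grip_force: 61.5
```

Request:
{"name": "apply_moves", "arguments": {"slide": [[0,0,0.04],[0,0,0],[0,0,0],[0,0,0],[0,0,0],[0,0,0],[0,0,-0.5],[0,0,-0.9],[0,0,-0.3],[0,0,0]], "dr": [[0,0,0],[0,0,0],[0,0,0],[0,0,0],[0,0,0],[0,0,0],[0,0,0],[0,0,0],[0,0,0],[0,0,0]], "hand": [1,1,-0.3,-0.3,-0.3,-0.3,-0.3,-0.3,-0.3,-0.3]}}

```text
time: 42.65
tcp_pos: [0.5619, -0.0467, 0.1511]
tcp_rot: [0.771, 0.637, 0.001, 0.002]
ft_force: [-0.4, -0.5, -0.1]
width: 0.0553
grip_force: 0.0
```

Request:
{"name": "apply_moves", "arguments": {"slide": [[0.4,-0.8,0],[0.5,-0.9,0],[0.5,-0.9,0],[0.5,-0.9,0.5],[0.43,-0.63,0.8],[0,0,0.9],[0,0,0.6],[0,0,0],[0,0,0],[0,0,0],[0,0,0]], "dr": [[0,0,0],[0,0,0],[0,0,0],[0,0,0],[0,0,0],[0,0,0],[0,0,0],[0,0,0],[0,0,0],[0,0,0],[0,0,0]], "hand": [-0.6,-0.6,-0.6,-0.6,-0.6,-0.6,-0.6,-0.6,-0.6,-0.6,-0.6]}}

```text
time: 43.57
tcp_pos: [0.4529, 0.0453, 0.0659]
tcp_rot: [0.771, 0.637, 0.001, 0.001]
ft_force: [-0.4, -0.3, 0.2]
width: 0.0685
grip_force: 0.0
```

```bash
python3 - <<'E'
from h import *
go(.4521,.0453,.001,-10.8)
E
```

```text
t43.57 turn [ 0.02 -0.   -0.02] shift [-0.01 -0.03  2.16] yaxis -10.9->-10.8 j6 0.19 w 0.0685 [0.4529 0.0453 0.0659] F [-0.4 -0.3  0.2]
```

Request:
{"name": "apply_moves", "arguments": {"slide": [[-0.01,-0.03,0.5],[0,0,0.7],[0,0,0.5],[0,0,0.3],[0,0,0.15],[0,0,0],[0,0,0],[0,0,0],[0,0,0],[0,0,0],[0,0,0],[0,0,0]], "dr": [[0,0,0],[0,0,0],[0,0,0],[0,0,0],[0,0,0],[0,0,0],[0,0,0],[0,0,0],[0,0,0],[0,0,0],[0,0,0],[0,0,0]], "hand": [-0.6,-0.6,-0.6,-0.6,-0.6,-0.6,-0.6,-0.6,1,1,1,1]}}

```text
time: 44.57
tcp_pos: [0.4517, 0.0454, 0.0014]
tcp_rot: [0.771, 0.637, 0.0, 0.0]
ft_force: [-3.5, 0.0, 13.3]
width: 0.0449
grip_force: 59.2
```

```bash
python3 - <<'E'
from h import *
go(.5863,.0910,.14,-10.8)
E
```

```text
t44.57 turn [ 0.01 -0.   -0.01] shift [ 2.33  4.12 -4.62] yaxis -10.9->-10.8 j6 0.19 w 0.0449 [0.4517 0.0454 0.0014] F [-3.5  0.  13.3]
```

Request:
{"name": "apply_moves", "arguments": {"slide": [[0,0,-0.3],[0,0,-0.7],[0,0,-1],[0,0,-1],[0,0,-1],[0,0,-0.65],[0.4,0.7,0],[0.5,1,0],[0.5,1,0],[0.5,0.8,0],[0.43,0.62,0],[0,0,0]], "dr": [[0,0,0],[0,0,0],[0,0,0],[0,0,0],[0,0,0],[0,0,0],[0,0,0],[0,0,0],[0,0,0],[0,0,0],[0,0,0],[0,0,0]], "hand": [1,1,1,1,1,1,1,1,1,1,1,1]}}

```text
time: 45.57
tcp_pos: [0.5887, 0.0919, 0.1405]
tcp_rot: [0.771, 0.637, 0.001, 0.001]
ft_force: [0.6, -0.5, -1.1]
width: 0.0448
grip_force: 61.5
```

Request:
{"name": "apply_moves", "arguments": {"slide": [[0,0,0],[0,0,0],[0,0,0],[0,0,0]], "dr": [[0,0,0],[0,0,0],[0,0,0],[0,0,0]], "hand": [1,1,1,1]}}

```text
time: 45.9
tcp_pos: [0.5852, 0.0904, 0.1403]
tcp_rot: [0.771, 0.637, -0.0, -0.0]
ft_force: [0.7, 0.1, -0.6]
width: 0.0447
grip_force: 61.5
```

```bash
python3 - <<'E'
from h import *
go(.5863,.0910,.0984,-10.8)
E
```

```text
t45.90 turn [-0.    0.   -0.02] shift [0.03 0.03 1.4 ] yaxis -10.9->-10.8 j6 0.26 w 0.0447 [0.5852 0.0904 0.1403] F [ 0.7  0.1 -0.6]
```

Request:
{"name": "apply_moves", "arguments": {"slide": [[0.02,0.04,0.2],[0,0,0.3],[0,0,0.3],[0,0,0.2],[0,0,0.2],[0,0,0.15],[0,0,0],[0,0,0],[0,0,0]], "dr": [[0,0,0],[0,0,0],[0,0,0],[0,0,0],[0,0,0],[0,0,0],[0,0,0],[0,0,0],[0,0,0]], "hand": [1,1,1,1,1,1,1,1,1]}}

```text
time: 46.65
tcp_pos: [0.5872, 0.091, 0.0993]
tcp_rot: [0.771, 0.637, 0.0, -0.0]
ft_force: [0.9, -0.5, -1.2]
width: 0.0444
grip_force: 61.5
```

Request:
{"name": "apply_moves", "arguments": {"slide": [[0,0,0.05],[0,0,0],[0,0,0]], "dr": [[0,0,0],[0,0,0],[0,0,0]], "hand": [1,1,1]}}

```text
time: 46.9
tcp_pos: [0.5873, 0.091, 0.0985]
tcp_rot: [0.771, 0.637, 0.0, 0.0]
ft_force: [-2.1, -0.2, 5.2]
width: 0.0451
grip_force: 62.1
```

Seated. Release, rise and look at the mould beyond.

Request:
{"name": "apply_moves", "arguments": {"slide": [[0,0,0],[0,0,0],[0,0,0],[0,0,0],[0,0,-0.5],[0,0,-0.9],[0,0,-1],[0,0,-1],[0,0,-1],[0,0,-0.5]], "dr": [[0,0,0],[0,0,0],[0,0,0],[0,0,0],[0,0,0],[0,0,0],[0,0,0],[0,0,0],[0,0,0],[0,0,0]], "hand": [-0.3,-0.3,-0.3,-0.3,-0.3,-0.3,-0.3,-0.3,-0.6,-0.6]}}

```text
time: 47.73
tcp_pos: [0.5881, 0.0911, 0.2488]
tcp_rot: [0.771, 0.637, 0.002, 0.001]
ft_force: [0.4, 0.2, 0.5]
width: 0.0684
grip_force: 0.0
```

Request:
{"name": "apply_moves", "arguments": {"slide": [[0.5,0.5,0],[1,0.8,0],[0.6,0.5,0],[0,0,0],[0,0,0],[0,0,0],[0,0,0]], "dr": [[0,0,0],[0,0,0],[0,0,0],[0,0,0],[0,0,0],[0,0,0],[0,0,0]], "hand": [-0.6,-0.6,-0.6,-0.6,-0.6,-0.6,-0.6]}}

```text
time: 48.32
tcp_pos: [0.6515, 0.1421, 0.245]
tcp_rot: [0.771, 0.637, -0.0, -0.0]
ft_force: [0.3, -0.7, 0.7]
width: 0.0682
grip_force: 0.0
```

```bash
python3 - <<'E'
from h import *
import pickle
im,c=snap("wrist","w6.png"); pickle.dump(c,open("c6.pkl","wb"))
u=proj(c,[[.6384,.2336,.03],[.6688,.0752,.111]]);print(u)
x,y=u[0].round().astype(int); x=np.clip(x,40,472);y=max(y,40);print(x,y)
a=cv2.resize(cv2.convertScaleAbs(im[y-40:y+40,x-40:x+40],alpha=1.4),None,fx=6,fy=6,interpolation=cv2.INTER_CUBIC)
cv2.imwrite("pics/w6c.png",a[:,:,::-1]);go(.6384,.2336,.06,-10.8)
E
```

```text
[[221.85761652  92.20002079]
 [282.2725135  255.55195441]]
222 92
t48.37 turn [-0.    0.   -0.02] shift [ 2.91 -1.    6.17] yaxis -10.9->-10.8 j6 0.34 w 0.0682 [0.6516 0.1421 0.2452] F [ 0.2 -0.3 -0.6]
```

View pics/w6c.png

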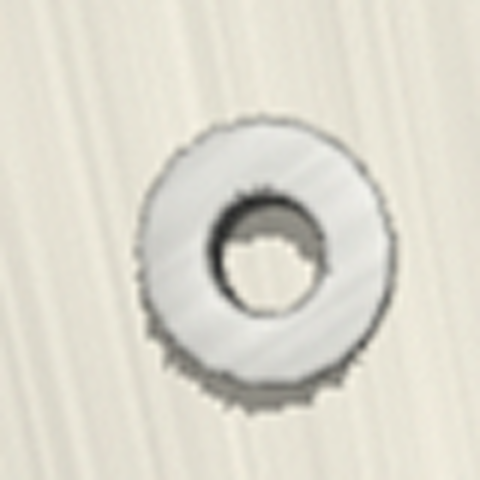

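Grey mould (not red), bore centre at (267,252) in the crop.

```bash
python3 - <<'E'
from h import *
import pickle; c=pickle.load(open("c6.pkl","rb"))
p=toW(c,[[182+267.5/6-.5,52+252.5/6-.5]],.03)[0];print(p.round(4)); go(p[0],p[1],.06,-10.8)
E
```

```text
[0.6425 0.2314 0.03  ]
t48.37 turn [-0.    0.   -0.02] shift [ 2.87 -0.86  6.17] yaxis -10.9->-10.8 j6 0.34 w 0.0682 [0.6516 0.1421 0.2452] F [ 0.2 -0.3 -0.6]
```

Request:
{"name": "apply_moves", "arguments": {"slide": [[0.8,-0.3,0.4],[1,-0.3,0.9],[1,-0.26,1],[0.07,0,1],[0,0,1],[0,0,1],[0,0,0.8],[0,0,0],[0,0,0],[0,0,0],[0,0,0]], "dr": [[0,0,0],[0,0,0],[0,0,0],[0,0,0],[0,0,0],[0,0,0],[0,0,0],[0,0,0],[0,0,0],[0,0,0],[0,0,0]], "hand": [-0.6,-0.6,-0.6,-0.6,-0.6,-0.6,-0.6,-0.6,-0.6,-0.6,-0.6]}}

```text
time: 49.28
tcp_pos: [0.6442, 0.2312, 0.0654]
tcp_rot: [0.771, 0.637, 0.002, 0.001]
ft_force: [0.5, 1.4, -0.6]
width: 0.0685
grip_force: 0.0
```

```bash
python3 - <<'E'
from h import *
go(.6425,.2314,.001,-10.8)
E
```

```text
t49.28 turn [ 0.03 -0.02 -0.02] shift [-0.   -0.06  2.15] yaxis -10.9->-10.8 j6 0.47 w 0.0685 [0.6442 0.2312 0.0654] F [ 0.5  1.4 -0.6]
```

Request:
{"name": "apply_moves", "arguments": {"slide": [[0,-0.06,0.5],[0,0,0.7],[0,0,0.5],[0,0,0.3],[0,0,0.15],[0,0,0],[0,0,0],[0,0,0],[0,0,0],[0,0,0],[0,0,0],[0,0,0]], "dr": [[0,0,0],[0,0,0],[0,0,0],[0,0,0],[0,0,0],[0,0,0],[0,0,0],[0,0,0],[0,0,0],[0,0,0],[0,0,0],[0,0,0]], "hand": [-0.6,-0.6,-0.6,-0.6,-0.6,-0.6,-0.6,-0.6,1,1,1,1]}}

```text
time: 50.28
tcp_pos: [0.6418, 0.2315, -0.0003]
tcp_rot: [0.771, 0.637, 0.001, 0.0]
ft_force: [-1.7, -0.8, 6.2]
width: 0.0451
grip_force: 61.0
```

```bash
python3 - <<'E'
from h import *
go(.6688,.0752,.14,-10.8)
E
```

```text
t50.28 turn [ 0.01 -0.01 -0.01] shift [-4.95  1.86 -4.68] yaxis -10.9->-10.8 j6 0.47 w 0.0451 [ 6.418e-01  2.315e-01 -3.000e-04] F [-1.7 -0.8  6.2]
```

Request:
{"name": "apply_moves", "arguments": {"slide": [[0,0,-0.3],[0,0,-0.7],[0,0,-1],[0,0,-1],[0,0,-1],[0,0,-0.68],[-0.6,0.2,0],[-1,0.4,0],[-1,0.4,0],[-1,0.4,0],[-0.8,0.3,0],[-0.55,0.16,0]], "dr": [[0,0,0],[0,0,0],[0,0,0],[0,0,0],[0,0,0],[0,0,0],[0,0,0],[0,0,0],[0,0,0],[0,0,0],[0,0,0],[0,0,0]], "hand": [1,1,1,1,1,1,1,1,1,1,1,1]}}

```text
time: 51.28
tcp_pos: [0.6684, 0.0725, 0.1396]
tcp_rot: [0.771, 0.636, 0.0, 0.0]
ft_force: [-0.3, -0.1, 0.4]
width: 0.045
grip_force: 61.3
```

Request:
{"name": "apply_moves", "arguments": {"slide": [[0,0,0],[0,0,0],[0,0,0],[0,0,0],[0,0,0]], "dr": [[0,0,0],[0,0,0],[0,0,0],[0,0,0],[0,0,0]], "hand": [1,1,1,1,1]}}

```text
time: 51.7
tcp_pos: [0.6679, 0.0761, 0.139]
tcp_rot: [0.771, 0.637, 0.0, -0.0]
ft_force: [0.1, -0.3, -1.4]
width: 0.0451
grip_force: 61.3
```

```bash
python3 - <<'E'
from h import *
go(.6688,.0752,.0967,-10.8)
E
```

```text
t51.70 turn [ 0. -0. -0.] shift [-0.02  0.04  1.41] yaxis -10.8->-10.8 j6 0.23 w 0.0451 [0.6679 0.0761 0.139 ] F [ 0.1 -0.3 -1.4]
```

Request:
{"name": "apply_moves", "arguments": {"slide": [[-0.02,0.04,0.2],[0,0,0.3],[0,0,0.3],[0,0,0.2],[0,0,0.2],[0,0,0.15],[0,0,0],[0,0,0],[0,0,0]], "dr": [[0,0,0],[0,0,0],[0,0,0],[0,0,0],[0,0,0],[0,0,0],[0,0,0],[0,0,0],[0,0,0]], "hand": [1,1,1,1,1,1,1,1,1]}}

```text
time: 52.45
tcp_pos: [0.6693, 0.0742, 0.0987]
tcp_rot: [0.771, 0.637, 0.0, 0.0]
ft_force: [-0.1, -0.2, -0.6]
width: 0.0449
grip_force: 61.6
```

Request:
{"name": "apply_moves", "arguments": {"slide": [[0,0,0.04],[0,0,0],[0,0,0]], "dr": [[0,0,0],[0,0,0],[0,0,0]], "hand": [1,1,1]}}

```text
time: 52.7
tcp_pos: [0.6691, 0.0742, 0.0973]
tcp_rot: [0.771, 0.637, 0.0, 0.0]
ft_force: [0.1, 1.1, -0.3]
width: 0.045
grip_force: 61.6
```

Request:
{"name": "apply_moves", "arguments": {"slide": [[0,0,0.02],[0,0,0],[0,0,0],[0,0,0],[0,0,0],[0,0,-0.5],[0,0,-0.9],[0,0,-1],[0,0,-1],[0,0,-0.6]], "dr": [[0,0,0],[0,0,0],[0,0,0],[0,0,0],[0,0,0],[0,0,0],[0,0,0],[0,0,0],[0,0,0],[0,0,0]], "hand": [1,-0.3,-0.3,-0.3,-0.3,-0.3,-0.3,-0.3,-0.3,-0.6]}}

```text
time: 53.53
tcp_pos: [0.6699, 0.0743, 0.2202]
tcp_rot: [0.771, 0.637, 0.001, 0.001]
ft_force: [0.8, 0.6, 0.3]
width: 0.0659
grip_force: 0.0
```

```bash
python3 - <<'E'
from h import *
im,c=snap("side","s7.png"); u=proj(c,[.6548,-.2301,.03])[0].round().astype(int);print(u)
o=cv2.imread("pics/side0.png")[:,:,::-1]; s=np.s_[u[1]-14:u[1]+14,u[0]-14:u[0]+14]
print(np.abs(im[s].astype(int)-o[s]).mean(), np.abs(im[s].astype(int)-o[s]).max())
E
```

```text
[308 255]
0.7997448979591837 4
```

Request:
{"name": "apply_moves", "arguments": {"slide": [[-0.6,0.1,0],[-0.9,0.13,0],[-1,0.15,0],[-1,0.15,0],[-1,0.15,0],[-1,0.15,0],[-1,0.15,0],[-1,0.15,0],[-1,0.15,0],[-0.9,0.15,0],[-0.64,0,0],[0,0,0]], "dr": [[0,0,0],[0,0,0],[0,0,0],[0,0,0],[0,0,0],[0,0,0],[0,0,0],[0,0,0],[0,0,0],[0,0,0],[0,0,0],[0,0,0]], "hand": [-0.6,-0.6,-0.6,-0.6,-0.6,-0.6,-0.6,-0.6,-0.6,-0.6,-0.6,-0.6]}}

```text
time: 54.58
tcp_pos: [0.6535, -0.2334, 0.2161]
tcp_rot: [0.772, 0.636, -0.0, 0.0]
ft_force: [0.2, -0.3, 0.2]
width: 0.0681
grip_force: 0.0
```

```bash
python3 - <<'E'
from h import *
go(.6548,-.2301,.06,-10.8)
E
```

```text
t54.58 turn [-0.    0.01 -0.05] shift [0.12 0.02 5.2 ] yaxis -11.1->-10.8 j6 -0.22 w 0.0681 [ 0.6535 -0.2334  0.2161] F [ 0.2 -0.3  0.2]
```

C unmoved. Descend.

Request:
{"name": "apply_moves", "arguments": {"slide": [[0,0,0.6],[0,0,1],[0,0,1],[0,0,1],[0,0,1],[0,0,0.5],[0,0,0],[0,0,0],[0,0,0]], "dr": [[0,0,0],[0,0,0],[0,0,0],[0,0,0],[0,0,0],[0,0,0],[0,0,0],[0,0,0],[0,0,0]], "hand": [-0.6,-0.6,-0.6,-0.6,-0.6,-0.6,-0.6,-0.6,-0.6]}}

```text
time: 55.33
tcp_pos: [0.6555, -0.2299, 0.0657]
tcp_rot: [0.771, 0.637, 0.001, 0.001]
ft_force: [-0.1, 0.2, 0.3]
width: 0.0684
grip_force: 0.0
```

```bash
python3 - <<'E'
from h import *
go(.6548,-.2301,.001,-10.8)
E
```

```text
t55.33 turn [ 0.03  0.01 -0.01] shift [-0.01 -0.02  2.16] yaxis -10.9->-10.8 j6 -0.21 w 0.0684 [ 0.6555 -0.2299  0.0657] F [-0.1  0.2  0.3]
```

Request:
{"name": "apply_moves", "arguments": {"slide": [[-0.01,-0.02,0.5],[0,0,0.7],[0,0,0.5],[0,0,0.3],[0,0,0.15],[0,0,0],[0,0,0],[0,0,0],[0,0,0],[0,0,0],[0,0,0],[0,0,0]], "dr": [[0,0,0],[0,0,0],[0,0,0],[0,0,0],[0,0,0],[0,0,0],[0,0,0],[0,0,0],[0,0,0],[0,0,0],[0,0,0],[0,0,0]], "hand": [-0.6,-0.6,-0.6,-0.6,-0.6,-0.6,-0.6,-0.6,1,1,1,1]}}

```text
time: 56.33
tcp_pos: [0.6543, -0.2301, 0.0004]
tcp_rot: [0.771, 0.637, 0.0, 0.001]
ft_force: [-1.2, 0.2, 5.9]
width: 0.0448
grip_force: 61.1
```

```bash
python3 - <<'E'
from h import *
go(.6424,-.0623,.14,-10.8)
E
```

```text
t56.33 turn [ 0.02  0.   -0.01] shift [ 5.42 -1.44 -4.65] yaxis -10.9->-10.8 j6 -0.22 w 0.0448 [ 6.543e-01 -2.301e-01  4.000e-04] F [-1.2  0.2  5.9]
```

Request:
{"name": "apply_moves", "arguments": {"slide": [[0,0,-0.3],[0,0,-0.7],[0,0,-1],[0,0,-1],[0,0,-1],[0,0,-0.65],[0.6,-0.2,0],[1,-0.3,0],[1,-0.3,0],[1,-0.3,0],[1,-0.2,0],[0.82,-0.14,0]], "dr": [[0,0,0],[0,0,0],[0,0,0],[0,0,0],[0,0,0],[0,0,0],[0,0,0],[0,0,0],[0,0,0],[0,0,0],[0,0,0],[0,0,0]], "hand": [1,1,1,1,1,1,1,1,1,1,1,1]}}

```text
time: 57.33
tcp_pos: [0.6415, -0.0599, 0.1394]
tcp_rot: [0.771, 0.637, 0.0, -0.0]
ft_force: [0.0, 0.4, -0.6]
width: 0.0448
grip_force: 61.3
```

Request:
{"name": "apply_moves", "arguments": {"slide": [[0,0,0],[0,0,0],[0,0,0],[0,0,0],[0,0,0]], "dr": [[0,0,0],[0,0,0],[0,0,0],[0,0,0],[0,0,0]], "hand": [1,1,1,1,1]}}

```text
time: 57.75
tcp_pos: [0.6419, -0.0631, 0.1386]
tcp_rot: [0.771, 0.636, -0.0, 0.0]
ft_force: [-0.5, -0.1, -0.6]
width: 0.0447
grip_force: 61.3
```

```bash
python3 - <<'E'
from h import *
go(.6424,-.0623,.0974,-10.8)
E
```

```text
t57.75 turn [-0.    0.   -0.03] shift [0.03 0.01 1.37] yaxis -11.0->-10.8 j6 0.02 w 0.0447 [ 0.6419 -0.0631  0.1386] F [-0.5 -0.1 -0.6]
```

Request:
{"name": "apply_moves", "arguments": {"slide": [[0.02,0.01,0.2],[0,0,0.3],[0,0,0.3],[0,0,0.2],[0,0,0.2],[0,0,0.1],[0,0,0],[0,0,0],[0,0,0]], "dr": [[0,0,0],[0,0,0],[0,0,0],[0,0,0],[0,0,0],[0,0,0],[0,0,0],[0,0,0],[0,0,0]], "hand": [1,1,1,1,1,1,1,1,1]}}

```text
time: 58.5
tcp_pos: [0.6427, -0.0615, 0.1]
tcp_rot: [0.771, 0.637, 0.0, 0.0]
ft_force: [0.2, 0.4, -0.8]
width: 0.0448
grip_force: 61.3
```

Request:
{"name": "apply_moves", "arguments": {"slide": [[0,0,0.05],[0,0,0],[0,0,0]], "dr": [[0,0,0],[0,0,0],[0,0,0]], "hand": [1,1,1]}}

```text
time: 58.75
tcp_pos: [0.6424, -0.0615, 0.0982]
tcp_rot: [0.771, 0.637, 0.0, 0.0]
ft_force: [0.2, 0.2, 0.2]
width: 0.0445
grip_force: 61.3
```

Release, rise and back off toward −y for a final look.

Request:
{"name": "apply_moves", "arguments": {"slide": [[0,0,0.02],[0,0,0],[0,0,0],[0,0,0],[0,0,0],[0,0,-0.5],[0,0,-0.9],[0,0,-1],[0,0,-1],[0,0,-1],[0,0,-1]], "dr": [[0,0,0],[0,0,0],[0,0,0],[0,0,0],[0,0,0],[0,0,0],[0,0,0],[0,0,0],[0,0,0],[0,0,0],[0,0,0]], "hand": [1,-0.3,-0.3,-0.3,-0.3,-0.3,-0.3,-0.3,-0.3,-0.3,-0.3]}}

```text
time: 59.67
tcp_pos: [0.6422, -0.0614, 0.2611]
tcp_rot: [0.771, 0.637, 0.0, 0.0]
ft_force: [0.3, -0.5, 0.1]
width: 0.0555
grip_force: 0.0
```

Request:
{"name": "apply_moves", "arguments": {"slide": [[-0.6,0,-0.3],[-1,-0.1,-0.5],[-1,-0.2,-0.5],[-0.8,-0.2,-0.5],[0,0,0],[0,0,0],[0,0,0],[0,0,0]], "dr": [[0,0,0],[0,0,0],[0,0,0],[0,0,0],[0,0,0],[0,0,0],[0,0,0],[0,0,0]], "hand": [-0.3,-0.3,-0.3,-0.3,-0.3,-0.3,-0.3,-0.3]}}

```text
time: 60.33
tcp_pos: [0.6085, -0.1579, 0.3127]
tcp_rot: [0.771, 0.637, -0.0, -0.001]
ft_force: [0.2, -0.1, 1.0]
width: 0.0554
grip_force: 0.0
```

```bash
python3 - <<'E'
from h import *
im,c=snap("wrist","w8.png"); s,_=snap("scene","sc8.png")
P=proj(c,[[.615,.015,.1]])[0];print(P)
a=cv2.convertScaleAbs(cv2.resize(im[:260],(400,203)),alpha=1.5)
a=cv2.resize(cv2.convertScaleAbs(im[:260,110:430],alpha=1.5),(400,325)); b=cv2.resize(s[150:280,170:330],(400,325),interpolation=cv2.INTER_CUBIC)
cv2.imwrite("pics/f8.png",np.hstack([a,b])[:,:,::-1])
E
```

```text
[224.05352774   2.46217314]
```

View pics/f8.png

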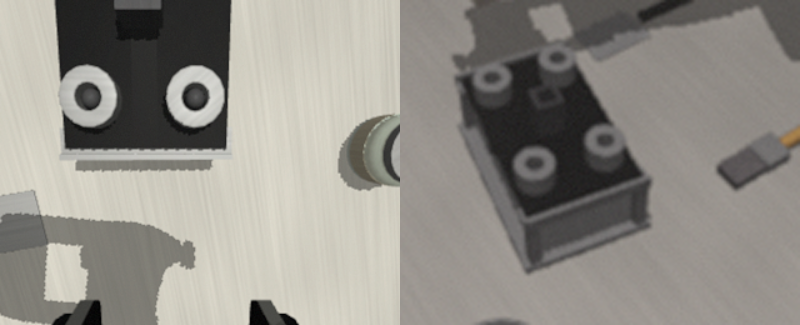

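All four moulds sit flat on their pins, with the pin tops visible inside the bores. The tray lies square on the rails and the bystanders are in place.

```bash
python3 -c "
from cell import bot
print(bot.finish_job())"
```

```text
the job is handed in; nothing more can be done
None
```

The job is handed in at about 60 s: four tubes are on the deck pins, the tray lies square on the rails over the spindle, and all four grey moulds are down on the tray pins; the hand-in returned no verdict.

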